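Change over a batch of hinge bolts in a leaf drill jig

TASK

Change the batch in the drill jig: swing its leaf up open, take out the finished bolts (bright, green paint) and lay them flat in the tray, lengthwise, every head at the purple end. Then load all the raw black bolts into the V-grooves, heads to the open front, each pushed fully home so that it rests on both flanks of its grooves and its end touches the back stop, and only then lower the leaf shut without slamming it. Leave the other things on the bench where they are.

Things in the scene. Friction and masses are not known exactly. Their poses are not given: they have to be found in the camera images.
- jig: steel drill jig fixed to the bench; base plate 12 mm thick, x -80 to +105, y -132 to +93 mm. Origin at bench level under the middle seat; x runs along the grooves from the open front to the back stop, z up. Front rail (x -50 to -27 mm) and rear rail (x +27 to +50), tops 38 mm high, carry three 90 degree V-grooves 50 mm apart, 22 mm wide at the top. Back stop: plate with its face at x +55, 52 mm high
- seat1 (a point): right seat (jig y = -50 mm), 40 mm above the bench; axes as the jig's. A bolt's origin lies here when it rests on both flanks of both V-grooves and its plain end touches the stop; its head then stands out in front, underside 5 mm clear of the front rail
- seat2 (a point): middle seat (jig y = 0), as seat1. Between the rails is an open gap 54 mm long, down to the base plate, with room for fingers on both sides of a bolt's middle
- seat3 (a point): left seat (jig y = +50 mm), as seat1
- leaf (a joint): angle of the jig's hinged leaf, an aluminium frame with three brass drill bushes: 0 = closed, level over the bolts (bushes 1.5 mm above seated bolts; it cannot shut on a bolt that rides high); grows as it swings up and back, 1.57 = upright, 1.9 = its stop. Stiff hinge: it stays where it is left and needs 2 to 5 N at the grip. 97 mm from hinge to the frame's front edge, 10 mm thick
- leaf_grip (a point): middle of the leaf's red hand grip, a round bar 14 mm in diameter, 58 mm long, pointing away from the hinge (along jig -x when closed; upright it reaches 235 mm above the bench); 150 mm from the hinge axis, at jig y = -115 mm, 57 mm above the bench when closed, clear all round. Pinched across the jig's y, it pivots between the finger pads while the leaf swings
- leaf_hinge (a point): point on the leaf's hinge axis abreast of the hand grip (jig x = +84, y = -115 mm, 57 mm above the bench), axes as the jig's; the hinge axis runs along the jig's y
- done1: finished bolt, bright steel with green paint by the head, seated in the jig at the start; may be absent. All bolts: shank 18 mm in diameter, 110 mm long, hexagon head 24 mm across flats, 10 mm thick, 0.24 kg. Origin on the axis at mid shank; x runs from head to plain end (rounded nose, to +55; head from -55 to -65 mm). Lying on a flat surface, the origin is about 10.5 mm above it
- done2: finished bolt like done1; may be absent
- done3: finished bolt like done1; may be absent
- raw1: raw bolt, black, same shape and axes as done1, 0.2 to 0.3 kg, lying on the stock mat (fixed cardboard sheet, 200 by 240 mm, 3 mm thick), head to either end; may be absent
- raw2: raw black bolt like raw1; may be absent
- raw3: raw black bolt like raw1; may be absent
- done1_head (a point): centre of the hexagon head of done1, 60 mm from its origin
- done2_head (a point): centre of the hexagon head of done2, 60 mm from its origin
- done3_head (a point): centre of the hexagon head of done3, 60 mm from its origin
- tray: aluminium tray for finished bolts, fixed, 180 mm long (x) by 160 mm wide (y), floor 4 mm above the bench, inside 171 by 152 mm, walls 16 mm high, all but the end wall at -x, which is purple and 24 mm high. Origin at bench level under its centre; x runs along the tray away from the purple end. Tray and stock mat may stand on either side of the jig
- coat_tin: bystander: black tin, 112 mm across, 100 mm high; origin under its centre
- tape: bystander: yellow roll of tape, 104 mm across, 25 mm high; origin under its centre
- spanner: bystander: steel spanner 190 mm long lying flat between robot and jig; origin under its middle
- oil: bystander: white bottle with a red cap, 58 mm across, 150 mm high; origin under its centre
There are look-alikes about, which are no part of the job. Leave any blue or red look-alike of the raw1 alone.

How it is judged:
By the outcome, as a careful person would: the job done as asked, in the order asked, and still so for the second after the job is handed in, with the robot touching nothing.
Of done1, done2, done3 only 1 to 2 are there at a start; the rules pass over those that are not, and their reading is None.
Of raw1, raw2, raw3 only 2 to 3 are there at a start; the rules pass over those that are not, and their reading is None.
At some moment in a run one of raw1, raw2, raw3 may be knocked a few centimetres aside while the robot is not near it.
Once in a run the grip may slacken for a moment while it holds something.
It also fails if it takes over 210 s, if anything falls off the work surface, if the arm or the gripper's body presses on something with over 40 N, if the wrist force passes 120 N, or if a joint passes its speed limit or range.

ROBOT

A 6-joint arm with a two-finger parallel gripper is mounted at the origin on the work surface. World frame = base frame: x ahead of the robot, y to its left, z up, the work surface at z = 0. Lengths are in mm, angles in rad, forces in N, time in s.
With the tool pointing down it reaches from about 275 to 1000 mm from the base axis. Payload 8.4 kg.
Tool frame: the origin (TCP) lies at the very end of the fingers, on their centre line; the grasp point (between the pads) lies 19 mm behind it; z points along the fingers, y is the direction in which the jaws open and shut (so a half turn about z gives the same grasp; the last joint's range is limited). The gripper opens to 85 mm and grips with 20 to 120 N. Pads are 22 mm wide; open, the fingers measure 114 mm over their backs; the gripper's body (76 mm by 85 mm) begins 54 mm behind the grasp point. The pads swing forward as they close: fully open they stand 13 mm farther back than shut.
Start: joints at [1.302, 0.353, 1.633, -0, 1.155, -0.002], TCP at [164.777, 602.89, 231.281] pointing down, gripper open.
Joint ranges: [-2.63, 2.63], [-0.92, 2.1], [0.06, 2.66], [-1.3, 4.44], [0, 2.69], [-3.02, 3.02]. Speed limits (rad/s): [2.22, 2.22, 2.79, 3.14, 3.14, 3.14].

INTERFACE

Orientations are given as [roll, pitch, yaw] about the fixed x, y, z axes, in that order (R = Rz(yaw) Ry(pitch) Rx(roll)).
In Python, from rig import readout, grab_frame, calibration, r gives the robot as it stands. The module is installed in compiled form; this text tells all that it offers.
- The arm moves only by the tool play_rows, never from a script. Its argument "rows" is a list of rows, each a list of 3 entries, a list of its own where there are three numbers: the closure in counts, from 0 (fully open) to 255 (shut), then the shift along the tool's x, y, z in cm, then the turn, a rotation vector about the tool's x, y, z in rad. In form: [[gripper, [dx, dy, dz], [rx, ry, rz]], ...]. A call has 1 to 12 rows; each row is the pose to reach, as a shift and turn from the pose commanded when the call began, along the tool's axes at that moment; what a row does not reach only later rows make up. A row lasts 1/12 s, in which the tool goes at most 41.7 mm and 7.16 degrees, less where a joint would pass 70% of its speed; a pose out of reach is approached as far as the arm can. A call with a gripper value outside its range is refused whole. The fingers move at their own pace and stop on an object; "squeeze" is the grip in N (left out, the last holds). Time passes only in rows, so rows that repeat a pose let the fingers close. It gives the time, the measured TCP pose, the force and the opening at its end, in the units of the state.
- readout.sense(): the state, without advancing time (a new reading comes with each control period).
- grab_frame(name): name is "scene" or "side" or "wrist"; returns (picture, depth): 400x640x3 uint8, red, green, blue; 400x640 float32, mm along the optical axis (not along the pixel's ray), 0 where there is no reading.
- calibration(name): a dict with "vfov" (degrees; the focal length in pixels is half the picture's height over the tangent of half this angle, whatever the lens; pixels are square), "cx", "cy" (the principal point, pixels), "cam_to_world" (4x4, takes a point from camera to world coordinates). Camera axes: x right, y down, z forward; pixel columns grow to the right and rows downward; lengths in mm; the calibration is good to about 2 mm. The wrist camera is an equidistant fisheye: a pixel r from the principal point sees the ray r / f radians off the axis. A picture is of the moment at which its call begins: read the wrist's pose just before it. calibration takes no time and is no camera call; for the wrist camera it gives the pose at the moment of the call.
- r.sign_off(): hands the job in, once; it reports no verdict.
The state is a dict: "clock": time; "qpos": joint angles; "qvel": joint speeds; "joint_efforts": joint torques, N m; "eef_pos": TCP position; "tcp_rot": TCP orientation; "contact_force": force on the tool from outside, world axes, zero at the start; "wrist_torque": the same for the moment, N m; "opening": opening from 0.0 (shut) to 1.0 (fully open).
Only numpy, scipy, OpenCV 4.12 (cv2) and the standard library are available. Lean on these libraries where they do the work, as an engineer would, in place of code of your own. Each camera call takes 0.05 s, during which the arm holds its last target.

## Working session

There is one attempt and no reset: what is moved stays moved. The work goes in short steps, Python scripts to look and compute and a tool call to move; the robot and the scene stay as the last step left them, time stands still between calls to the robot, and variables do not carry over. Pictures are saved under pics/ and viewed, and the job is handed in when it is done.

Besides the shell and the picture viewer there is one more tool, called after "Call:" by a JSON object that holds its "api" and its "payload". play_rows: Moves the arm, as the interface text tells. Its arguments: {"type":"object","properties":{"rows":{"type":"array"},"squeeze":{"type":"number"}},"required":["rows"]}

```bash
mkdir -p pics; ls
cat > h.py <<'E'
import numpy as np, cv2
from rig import readout, grab_frame, calibration, r
def cam(n):
    c=calibration(n); f=200/np.tan(np.radians(c['vfov'])/2)
    return f,c['cx'],c['cy'],np.array(c['cam_to_world'])
def ray(n,u,v,c=None):
    f,cx,cy,T=c or cam(n)
    a=np.array([(u-cx),(v-cy)],float)
    if n=='wrist':
        rr=np.hypot(*a); th=rr/f
        d=np.array([*(a/max(rr,1e-9)*np.sin(th)),np.cos(th)])
    else: d=np.array([a[0]/f,a[1]/f,1.])
    return T[:3,3],T[:3,:3]@d
def onz(n,u,v,z,c=None):
    o,d=ray(n,u,v,c); return o+d*(z-o[2])/d[2]
def proj(n,p,c=None):
    f,cx,cy,T=c or cam(n)
    q=np.linalg.inv(T)@np.append(p,1); 
    if n=='wrist':
        th=np.arctan2(np.hypot(q[0],q[1]),q[2]); k=f*th/max(np.hypot(q[0],q[1]),1e-9); return np.array([cx+k*q[0],cy+k*q[1]])
    return np.array([cx+f*q[0]/q[2],cy+f*q[1]/q[2]])
def cloud(n,D,c=None):
    f,cx,cy,T=c or cam(n); v,u=np.mgrid[:400,:640]
    P=np.stack([(u-cx)/f*D,(v-cy)/f*D,D],-1); return P@T[:3,:3].T+T[:3,3]
def st():
    s=readout.sense(); print({k:np.round(s[k],3).tolist() for k in('clock','qpos','eef_pos','tcp_rot','contact_force','opening')}); return s
E
python3 - <<'E'
from h import *
st()
for n in('scene','side','wrist'):
    c=cam(n); P,D=grab_frame(n); np.savez('pics/%s0.npz'%n,P=P,D=D,f=c[0],cx=c[1],cy=c[2],T=c[3])
    cv2.imwrite('pics/%s0.png'%n,P[:,:,::-1]); print(n,np.round(c[0],1),c[1],c[2],np.round(c[3],3).tolist())
E
```

```text
pics
{'clock': 0.0, 'qpos': [1.302, 0.354, 1.634, 0.0, 1.155, -0.002], 'eef_pos': [164.656, 602.414, 230.543], 'tcp_rot': [-3.14, -0.0, 2.875], 'contact_force': [0.816, -0.576, 0.342], 'opening': 0.999}
scene 365.5 320.19976803190696 198.91935678835478 [[-0.792, 0.441, -0.421, 911.807], [0.61, 0.585, -0.535, 443.496], [0.01, -0.681, -0.733, 762.269], [0.0, 0.0, 0.0, 1.0]]
side 384.6 321.68785578117394 197.5358210504051 [[0.779, -0.458, 0.429, 119.547], [-0.627, -0.589, 0.51, -540.188], [0.019, -0.666, -0.746, 784.092], [0.0, 0.0, 0.0, 1.0]]
wrist 309.7 316.7299030938331 195.5208472214263 [[0.264, 0.923, 0.279, 92.703], [0.964, -0.253, -0.077, 622.299], [-0.001, 0.29, -0.957, 374.766], [0.0, 0.0, 0.0, 1.0]]
```

View pics/scene0.png

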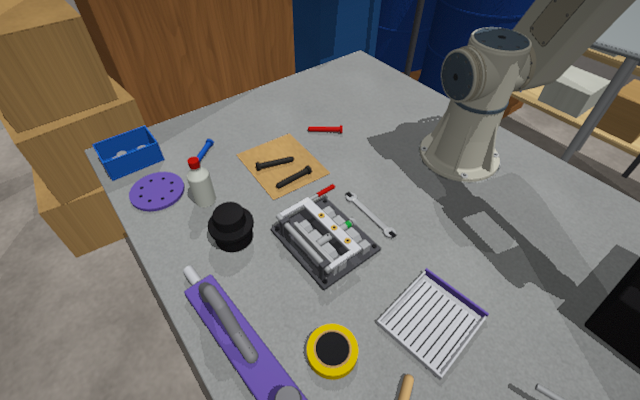

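View pics/side0.png

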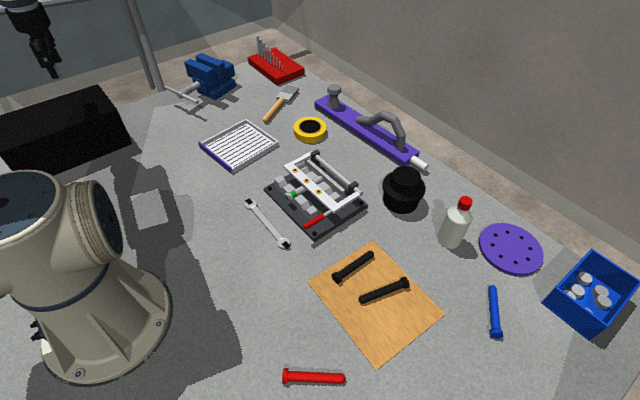

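View pics/wrist0.png

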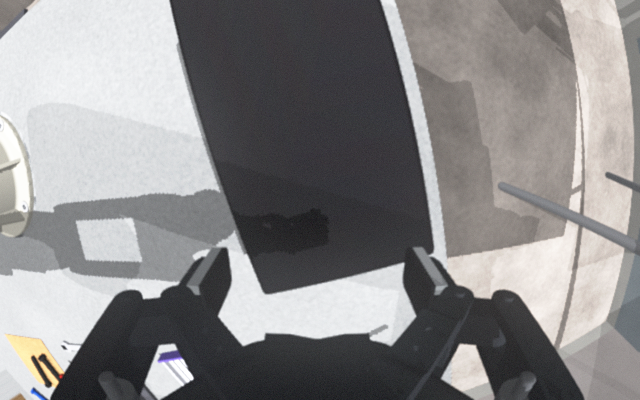

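Run:
```python
import cv2
a=cv2.imread('pics/scene0.png')[185:295,230:430]; b=cv2.imread('pics/side0.png')[145:245,225:405]
cv2.imwrite('pics/sc_z.png',cv2.resize(a,(800,440),interpolation=cv2.INTER_CUBIC))
cv2.imwrite('pics/si_z.png',cv2.resize(b,(792,440),interpolation=cv2.INTER_CUBIC))
```

```text
(no output)
```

View pics/sc_z.png

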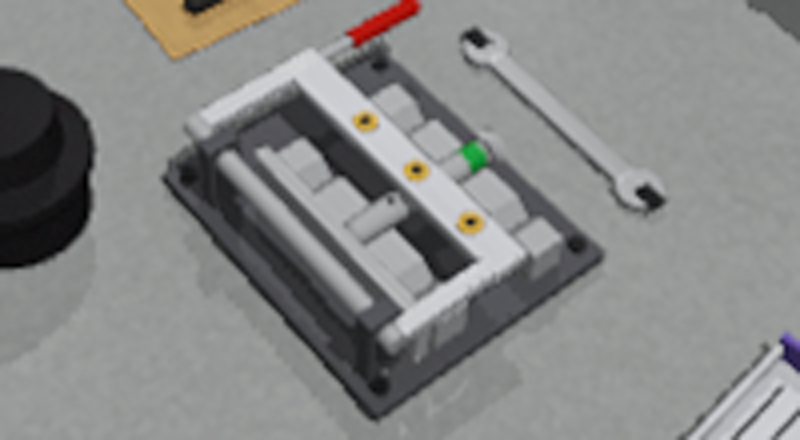

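View pics/si_z.png

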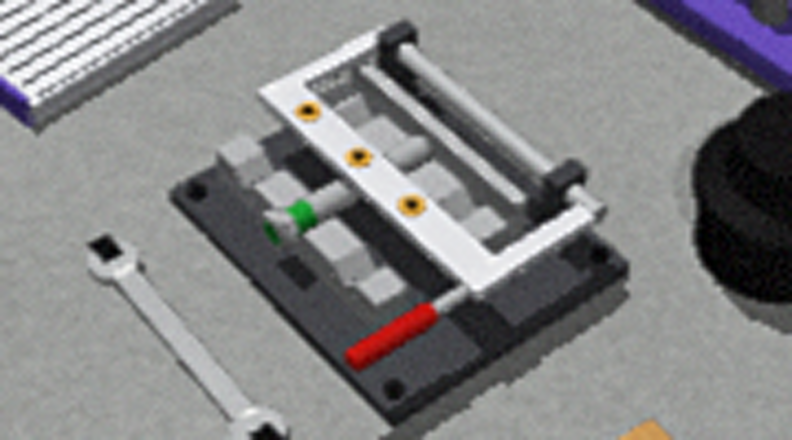

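Run:
```python
import cv2,numpy as np
def z(n,x0,y0,x1,y1,k,o):
    a=cv2.imread('pics/%s0.png'%n)[y0:y1,x0:x1]; cv2.imwrite('pics/'+o,cv2.resize(a,None,fx=k,fy=k,interpolation=cv2.INTER_CUBIC))
z('side',300,235,450,370,5,'mat_s.png'); z('scene',230,130,335,205,7,'mat_c.png')
z('side',190,110,290,180,7,'tr_s.png'); z('scene',370,265,495,380,5,'tr_c.png')
```

```text
(no output)
```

View pics/mat_s.png

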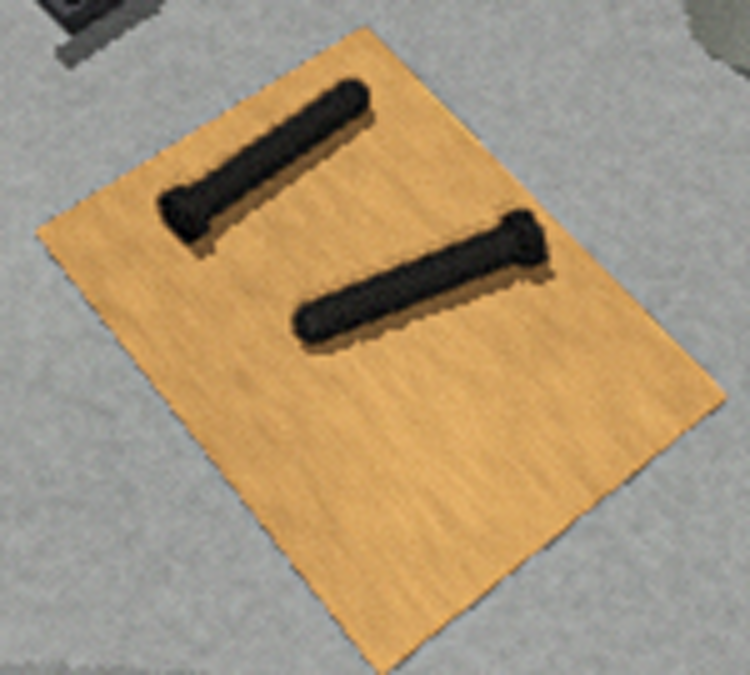

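View pics/mat_c.png

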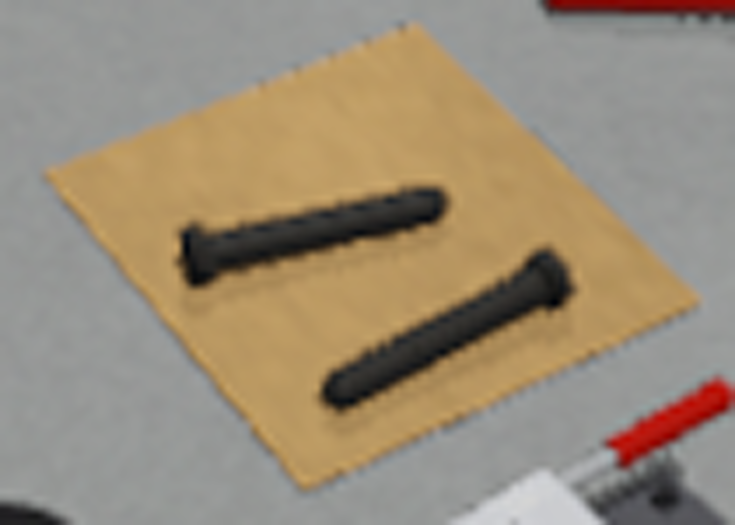

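View pics/tr_c.png

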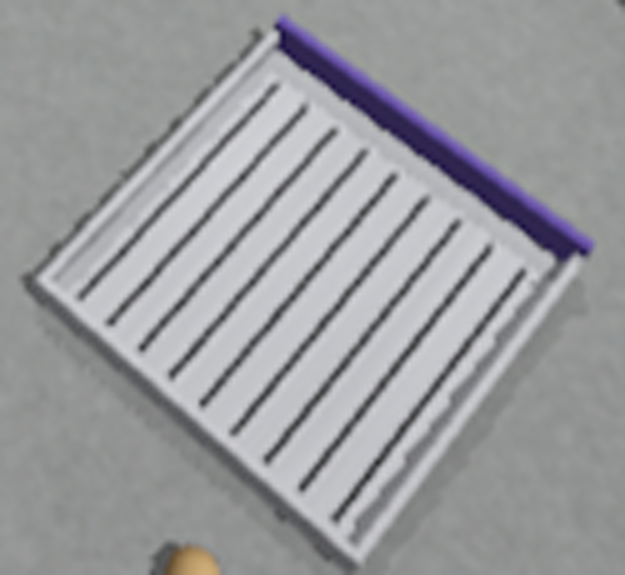

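View pics/tr_s.png

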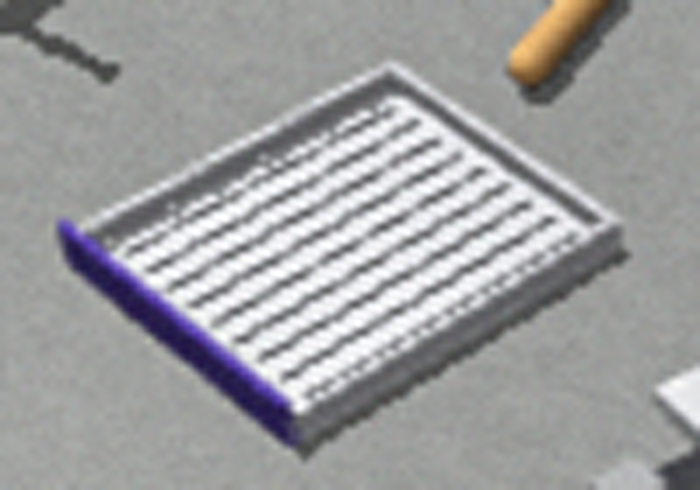

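Run:
```python
from h import *
C={n:cam(n) for n in('scene','side')}
def S(x,y,k,ox,oy): return ((x+.5)/k-.5+ox,(y+.5)/k-.5+oy)
def show(t,n,pts,z,k,ox,oy):
    for p,zz in zip(pts,z if isinstance(z,list) else [z]*len(pts)):
        u=S(*p,k,ox,oy); print(t,n,p,np.round(onz(n,*u,zz,C[n])[:2],1))
show('tray','scene',[(280,18),(592,247),(30,280),(358,562)],[24,24,16,16],5,370,265)
show('tray','side',[(62,222),(295,425),(390,62),(622,222)],[24,24,16,16],7,190,110)
show('A h,n','side',[(187,213),(358,95)],13.5,5,300,235)
show('A h,n','scene',[(550,280),(340,390)],13.5,7,230,130)
show('B h,n','side',[(527,238),(310,322)],13.5,5,300,235)
show('B h,n','scene',[(198,255),(435,203)],13.5,7,230,130)
show('jig','scene',[(165,178),(378,408),(605,252)],12,4,230,185)
show('jig','side',[(172,190),(393,415),(630,262)],12,4.4,225,145)
show('bush','scene',[(365,121),(416,170),(471,223)],64,4,230,185)
show('bush','side',[(308,111),(359,157),(412,205)],64,4.4,225,145)
```

```text
tray scene (280, 18) [425.2 230.1]
tray scene (592, 247) [405.7 388. ]
tray scene (30, 280) [604.6 250.4]
tray scene (358, 562) [582.3 409.7]
tray side (62, 222) [405.4 385.6]
tray side (295, 425) [421.2 215. ]
tray side (390, 62) [581.3 407.5]
tray side (622, 222) [601.5 247.1]
A h,n side (187, 213) [ 438.  -223.3]
A h,n side (358, 95) [ 543.4 -225.3]
A h,n scene (550, 280) [ 436.6 -221.1]
A h,n scene (340, 390) [ 545.6 -219.2]
B h,n side (527, 238) [ 550.4 -328. ]
B h,n side (310, 322) [ 445.4 -297.5]
B h,n scene (198, 255) [ 549.4 -326. ]
B h,n scene (435, 203) [ 447.6 -292.5]
jig scene (165, 178) [648.1 -96.7]
jig scene (378, 408) [640.7 118.5]
jig scene (605, 252) [460.8 118.6]
jig side (172, 190) [460.3 113.4]
jig side (393, 415) [ 463.  -106.6]
jig side (630, 262) [ 645.5 -105.8]
bush scene (365, 121) [542.4 -22.1]
bush scene (416, 170) [541.5  27.6]
bush scene (471, 223) [540.7  78.2]
bush side (308, 111) [538.6  74.3]
bush side (359, 157) [539.5  24.2]
bush side (412, 205) [540.2 -25.5]
```

```bash
cat >> h.py <<'E'
import json,os
from scipy.spatial.transform import Rotation as Ro
def Rt(yaw): return Ro.from_euler('xyz',[np.pi,0,yaw])
def getc():
    d=json.load(open('cmd.json')); return np.array(d['p']),Ro.from_quat(d['q'])
def setc(p,R): json.dump({'p':list(map(float,p)),'q':R.as_quat().tolist()},open('cmd.json','w'))
def did(sh,rv=(0,0,0)):   # record last row of a call
    p,R=getc(); setc(p+R.apply(np.array(sh)*10.),R*Ro.from_rotvec(rv)); 
    p,R=getc(); print('cmd',np.round(p,1),np.round(R.as_euler('xyz'),3))
def to(p2,yaw,R2=None):
    p,R=getc(); R2=R2 or Rt(yaw)
    sh=R.inv().apply(np.array(p2)-p)/10; rv=(R.inv()*R2).as_rotvec()
    print('shift',np.round(sh,2).tolist(),'turn',np.round(rv,3).tolist(),'rows>=',round(max(np.linalg.norm(sh)/4.17,np.degrees(np.linalg.norm(rv))/7.16),1))
E
python3 - <<'E'
from h import *
setc([164.777,602.89,231.281],Ro.from_euler('xyz',[-3.1405,-.0,2.875]))
s=readout.sense();print(s['tcp_rot'])
to([477,-90,200],np.pi+.016)
E
```

```text
[-3.14047660e+00  2.73644113e-05  2.87481267e+00]
shift [-48.37, -58.61, 3.19] turn [-0.001, -0.0, -0.283] rows>= 18.2
```

Call:
{"api": "play_rows", "payload": {"rows": [[0,[-24,-29.3,1.6],[0,0,-0.14]],[0,[-24,-29.3,1.6],[0,0,-0.14]],[0,[-24,-29.3,1.6],[0,0,-0.14]],[0,[-24,-29.3,1.6],[0,0,-0.14]],[0,[-24,-29.3,1.6],[0,0,-0.14]],[0,[-24,-29.3,1.6],[0,0,-0.14]],[0,[-24,-29.3,1.6],[0,0,-0.14]],[0,[-24,-29.3,1.6],[0,0,-0.14]],[0,[-24,-29.3,1.6],[0,0,-0.14]],[0,[-24,-29.3,1.6],[0,0,-0.14]],[0,[-24,-29.3,1.6],[0,0,-0.14]],[0,[-24,-29.3,1.6],[0,0,-0.14]]]}}

```text
clock: 1.15
eef_pos: [319.2, 257.1, 215.4]
tcp_rot: [3.141, 0.0, 3.013]
contact_force: [0.2, -0.8, 0.2]
opening: 1.003
```

Run:
```python
from h import *
did([-24,-29.3,1.6],[0,0,-.14]); st(); to([477,-90,200],np.pi+.016)
```

```text
cmd [319.1 257.  215.6] [-3.141 -0.     3.015]
{'clock': 1.15, 'qpos': [0.674, 0.027, 2.082, 0.0, 1.032, -0.768], 'eef_pos': [319.238, 257.075, 215.409], 'tcp_rot': [3.141, 0.0, 3.013], 'contact_force': [0.166, -0.771, 0.189], 'opening': 1.003}
shift [-20.04, -32.43, 1.59] turn [-0.001, -0.0, -0.143] rows>= 9.1
```

Call:
{"api": "play_rows", "payload": {"rows": [[0,[-20,-32.4,1.6],[0,0,-0.143]],[0,[-20,-32.4,1.6],[0,0,-0.143]],[0,[-20,-32.4,1.6],[0,0,-0.143]],[0,[-20,-32.4,1.6],[0,0,-0.143]],[0,[-20,-32.4,1.6],[0,0,-0.143]],[0,[-20,-32.4,1.6],[0,0,-0.143]],[0,[-20,-32.4,1.6],[0,0,-0.143]],[0,[-20,-32.4,1.6],[0,0,-0.143]],[0,[-20,-32.4,1.6],[0,0,-0.143]],[0,[-20,-32.4,1.6],[0,0,-0.143]],[0,[-20,-32.4,1.6],[0,0,-0.143]],[0,[-20,-32.4,1.6],[0,0,-0.143]]]}}

```text
clock: 2.15
eef_pos: [476.7, -88.6, 198.8]
tcp_rot: [3.141, -0.001, -3.126]
contact_force: [-0.5, 0.3, -0.2]
opening: 1.004
```

```bash
cat >> h.py <<'E'
def snap(n,name):
    c=cam(n); P,D=grab_frame(n); np.savez('pics/%s.npz'%name,P=P,D=D,f=c[0],cx=c[1],cy=c[2],T=c[3]); cv2.imwrite('pics/%s.png'%name,P[:,:,::-1]); return P,D,c
def load(name):
    z=np.load('pics/%s.npz'%name); return z['P'],z['D'],(float(z['f']),float(z['cx']),float(z['cy']),z['T'])
E
python3 - <<'E'
from h import *
did([-20,-32.4,1.6],[0,0,-.143]); st(); snap('wrist','w1')
E
```

```text
cmd [476.6 -89.7 199.9] [-3.141 -0.    -3.125]
{'clock': 2.15, 'qpos': [-0.187, 0.173, 1.958, 0.001, 1.012, -1.774], 'eef_pos': [476.713, -88.627, 198.811], 'tcp_rot': [3.141, -0.001, -3.126], 'contact_force': [-0.499, 0.279, -0.197], 'opening': 1.004}
```

View pics/w1.png

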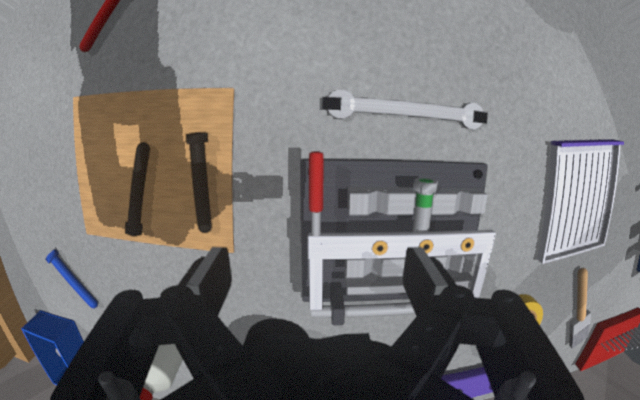

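Run:
```python
from h import *
P,D,c=load('w1')
H=cv2.cvtColor(P,cv2.COLOR_RGB2HSV)
m=((H[...,0]<8)|(H[...,0]>172))&(H[...,1]>150)&(H[...,2]>60); m[:,:280]=0; m[:,350:]=0; m[:140]=0;m[230:]=0
ys,xs=np.nonzero(m); print(xs.min(),xs.max(),ys.min(),ys.max(), D[ys,xs].mean())
for v in (ys.min(),ys.max()): 
    u=xs[ys==v].mean(); print('grip',onz('wrist',u,v,60,c).round(1))
print('gripmid',onz('wrist',xs.mean(),ys.mean(),61,c).round(1))
m=(H[...,0]>40)&(H[...,0]<80)&(H[...,1]>120)&(H[...,2]>50); m[:,:400]=0; m[:,450:]=0
ys,xs=np.nonzero(m); print('green',onz('wrist',xs.mean(),ys.mean(),46,c).round(1), xs.min(),xs.max(),ys.min(),ys.max())
for nm,u,v,z in [('bush-50',380,247,62),('bush0',426.5,246,62),('bush50',468,244.5,62),('plateFR',487,163,12),('plateFL',303,159,12),('bolt head',427,184,48)]:
    print(nm,onz('wrist',u,v,z,c).round(1))
# cam z check with depth: bench, plate
f,cx,cy,T=c
for u,v in [(330,180),(426,215),(316,190),(345,243),(150,110),(450,170)]:
    o,d=ray('wrist',u,v,c); dc=np.linalg.inv(T[:3,:3])@d; print((u,v),(o+d/dc[2]*D[v,u]).round(1))
```

```text
309 322 152 211 285.92554
grip [445.8 -89.4  60. ]
grip [503.4 -88.6  60. ]
gripmid [473.6 -89.2  61. ]
green [494.7  24.6  46. ] 417 431 180 206
bush-50 [541.1 -22.5  62. ]
bush0 [540.9  28.5  62. ]
bush50 [540.8  79.1  62. ]
plateFR [458.  117.2  12. ]
plateFL [ 461.1 -103.3   12. ]
bolt head [477.2  25.2  48. ]
(330, 180) [483.6 -73.6  13.8]
(426, 215) [510.2  27.3  50.4]
(316, 190) [480.4 -88.9  66.3]
(345, 243) [535.4 -59.2  64.4]
(150, 110) [ 401.1 -287.7    4.8]
(450, 170) [468.7  66.6  12.4]
```

Run:
```python
from h import *
st();to([475,-89,39],np.pi+.014)
```

```text
{'clock': 2.2, 'qpos': [-0.186, 0.172, 1.959, 0.001, 1.012, -1.775], 'eef_pos': [476.229, -88.052, 198.877], 'tcp_rot': [3.141, -0.001, -3.124], 'contact_force': [0.29, 0.52, 0.746], 'opening': 1.003}
shift [0.15, 0.09, 16.09] turn [-0.001, -0.0, 0.002] rows>= 3.9
```

Call:
{"api": "play_rows", "payload": {"rows": [[135,[0.1,0,4],[0,0,0]],[135,[0.1,0,8],[0,0,0]],[135,[0.1,0,11],[0,0,0]],[135,[0.1,0,13.5],[0,0,0]],[135,[0.1,0,15],[0,0,0]],[135,[0.1,0,16.1],[0,0,0]],[135,[0.1,0,16.1],[0,0,0]],[135,[0.1,0,16.1],[0,0,0]]], "squeeze": 30}}

```text
clock: 2.87
eef_pos: [475.4, -88.6, 38.5]
tcp_rot: [3.141, -0.001, -3.124]
contact_force: [0.3, 0.1, 0.9]
opening: 0.47
```

Run:
```python
from h import *
did([.1,0,16.1]); st(); snap('wrist','w2');st()
```

```text
cmd [475.5 -89.9  38.9] [-3.141 -0.    -3.125]
{'clock': 2.867, 'qpos': [-0.187, 0.424, 2.074, 0.0, 0.644, -1.776], 'eef_pos': [475.367, -88.587, 38.505], 'tcp_rot': [3.141, -0.001, -3.124], 'contact_force': [0.287, 0.113, 0.863], 'opening': 0.47}
{'clock': 2.917, 'qpos': [-0.188, 0.424, 2.073, 0.0, 0.644, -1.776], 'eef_pos': [476.008, -88.992, 39.082], 'tcp_rot': [-3.141, 0.001, -3.124], 'contact_force': [0.379, 0.896, 0.319], 'opening': 0.471}
```

View pics/w2.png

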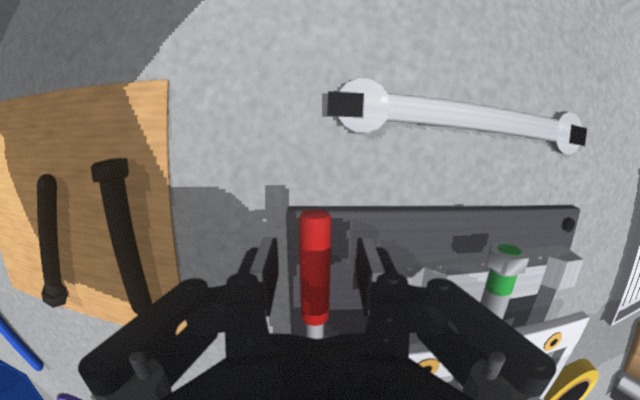

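Call:
{"api": "play_rows", "payload": {"rows": [[230,[0,0,0],[0,0,0]],[230,[0,0,0],[0,0,0]],[230,[0,0,0],[0,0,0]],[230,[0,0,0],[0,0,0]],[230,[0,0,0],[0,0,0]],[230,[0,0,0],[0,0,0]]], "squeeze": 40}}

```text
clock: 3.42
eef_pos: [476.3, -89.7, 38.8]
tcp_rot: [3.142, 0.002, -3.126]
contact_force: [1.9, 4.2, 6.6]
opening: 0.15
```

Run:
```python
from h import *
st()
p,R=getc(); H=np.array([475.5+150,-89.9,38.9])
for th in np.linspace(0,1.75,25)[1:]:
    t=np.array([H[0]-150*np.cos(th),H[1],H[2]+150*np.sin(th)])
    # follow jig x direction yaw .014
    d=t-p; d[1]=d[0]*.014
    print(round(th,2),(R.inv().apply(d)/10).round(1).tolist())
```

```text
{'clock': 3.417, 'qpos': [-0.189, 0.424, 2.073, 0.001, 0.643, -1.777], 'eef_pos': [476.26, -89.682, 38.782], 'tcp_rot': [3.142, 0.002, -3.126], 'contact_force': [1.885, 4.154, 6.563], 'opening': 0.15}
0.07 [-0.0, -0.0, -1.1]
0.15 [-0.2, -0.0, -2.2]
0.22 [-0.4, -0.0, -3.3]
0.29 [-0.6, -0.0, -4.3]
0.36 [-1.0, -0.0, -5.3]
0.44 [-1.4, -0.0, -6.4]
0.51 [-1.9, -0.0, -7.3]
0.58 [-2.5, -0.0, -8.3]
0.66 [-3.1, -0.0, -9.2]
0.73 [-3.8, -0.0, -10.0]
0.8 [-4.6, -0.0, -10.8]
0.88 [-5.4, -0.0, -11.5]
0.95 [-6.2, -0.0, -12.2]
1.02 [-7.2, -0.0, -12.8]
1.09 [-8.1, -0.0, -13.3]
1.17 [-9.1, -0.0, -13.8]
1.24 [-10.1, -0.0, -14.2]
1.31 [-11.2, -0.0, -14.5]
1.39 [-12.2, -0.0, -14.7]
1.46 [-13.3, -0.0, -14.9]
1.53 [-14.4, -0.1, -15.0]
1.6 [-15.5, -0.1, -15.0]
1.68 [-16.6, -0.1, -14.9]
1.75 [-17.7, -0.1, -14.8]
```

Call:
{"api": "play_rows", "payload": {"rows": [[230,[0,0,-1.1],[0,0,0]],[230,[-0.2,0,-2.2],[0,0,0]],[230,[-0.4,0,-3.3],[0,0,0]],[230,[-0.6,0,-4.3],[0,0,0]],[230,[-1.0,0,-5.3],[0,0,0]],[230,[-1.4,0,-6.4],[0,0,0]],[230,[-1.9,0,-7.3],[0,0,0]],[230,[-2.5,0,-8.3],[0,0,0]],[230,[-3.1,0,-9.2],[0,0,0]],[230,[-3.8,0,-10.0],[0,0,0]],[230,[-4.6,0,-10.8],[0,0,0]],[230,[-5.4,0,-11.5],[0,0,0]]]}}

```text
clock: 4.42
eef_pos: [529.4, -88.9, 153.7]
tcp_rot: [3.142, -0.002, -3.125]
contact_force: [-1.0, -1.3, -6.4]
opening: 0.148
```

Run:
```python
from h import *
did([-5.4,0,-11.5]); st()
```

```text
cmd [529.6 -88.9 153.9] [-3.141 -0.    -3.125]
{'clock': 4.417, 'qpos': [-0.169, 0.309, 1.893, -0.0, 0.942, -1.756], 'eef_pos': [529.359, -88.904, 153.655], 'tcp_rot': [3.142, -0.002, -3.125], 'contact_force': [-1.003, -1.29, -6.398], 'opening': 0.148}
```

Call:
{"api": "play_rows", "payload": {"rows": [[230,[-0.8,0,-0.7],[0,0,0]],[230,[-1.8,0,-1.3],[0,0,0]],[230,[-2.7,0,-1.8],[0,0,0]],[230,[-3.7,0,-2.3],[0,0,0]],[230,[-4.7,0,-2.7],[0,0,0]],[230,[-5.8,0,-3.0],[0,0,0]],[230,[-6.8,0,-3.2],[0,0,0]],[230,[-7.9,0,-3.4],[0,0,0]],[230,[-9.0,-0.1,-3.5],[0,0,0]],[230,[-10.1,-0.1,-3.5],[0,0,0]],[230,[-11.2,-0.1,-3.4],[0,0,0]],[230,[-12.3,-0.1,-3.3],[0,0,0]]]}}

```text
clock: 5.42
eef_pos: [654.3, -87.8, 186.8]
tcp_rot: [-3.141, 0.002, -3.125]
contact_force: [-0.1, 0.4, -0.4]
opening: 0.097
```

Run:
```python
from h import *
did([-12.3,-.1,-3.3]); st(); snap('side','s3')
```

```text
cmd [652.6 -87.8 186.9] [-3.141 -0.    -3.125]
{'clock': 5.417, 'qpos': [-0.136, 0.447, 1.595, 0.0, 1.097, -1.723], 'eef_pos': [654.344, -87.784, 186.836], 'tcp_rot': [-3.141, 0.002, -3.125], 'contact_force': [-0.064, 0.446, -0.447], 'opening': 0.097}
```

View pics/s3.png

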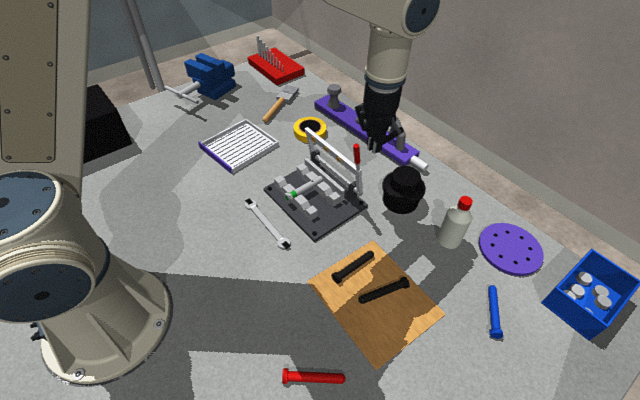

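Run:
```python
from h import *
P,D,c=load('s3')
H=cv2.cvtColor(P,cv2.COLOR_RGB2HSV)
m=((H[...,0]<8)|(H[...,0]>172))&(H[...,1]>130)&(H[...,2]>50); m[:,:345]=0; m[:,370:]=0; m[:135]=0;m[180:]=0
ys,xs=np.nonzero(m)
for v in (ys.min()+1,ys.max()-1):
    u=xs[ys==v].mean(); o,d=ray('side',u,v,c); print((u,v),'on y=-89:',(o+d*(-89-o[1])/d[1]).round(1))
W=cloud('side',D,c); print(np.median(W[ys,xs],0).round(1))
cv2.imwrite('pics/s3z.png',cv2.resize(P[120:245,255:415,::-1],None,fx=5,fy=5,interpolation=cv2.INTER_CUBIC))
```

```text
(np.float64(356.0), np.int64(144)) on y=-89: [592.5 -89.  235.9]
(np.float64(357.0), np.int64(162)) on y=-89: [602.5 -89.  176.6]
[593.8 -93.4 212.1]
```

View pics/s3z.png

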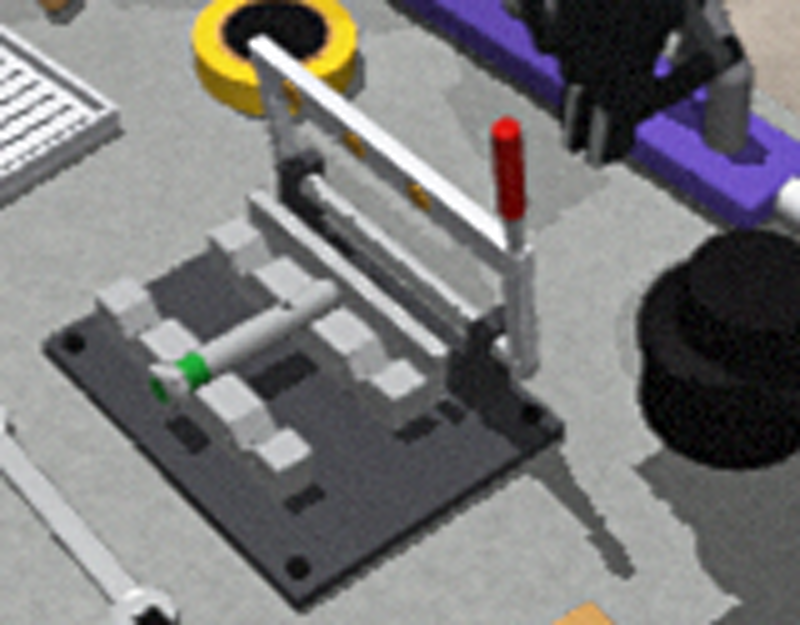

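Call:
{"api": "play_rows", "payload": {"rows": [[230,[0,0,-4],[0,0,0]],[230,[0,0,-8],[0,0,0]],[230,[4,0,-8],[0,0,0]],[230,[8,0,-8],[0,0,0]],[230,[10.5,0,-8],[0,0,0]],[230,[10.5,0,-4],[0,0,0]],[230,[10.5,0,-0.5],[0,0,0]],[230,[10.5,0,-0.5],[0,0,0]]]}}

```text
clock: 6.13
eef_pos: [543.7, -89.0, 186.3]
tcp_rot: [3.14, -0.008, -3.126]
contact_force: [-2.5, -0.1, -0.9]
opening: 0.1
```

Call:
{"api": "play_rows", "payload": {"rows": [[230,[-0.8,0,0],[0,0,0]],[230,[-1.6,0,0],[0,0,0]],[230,[-2.4,0,0],[0,0,0]],[230,[-3.1,0,0],[0,0,0]],[230,[-3.8,0,0],[0,0,0]],[230,[-4.5,0,0],[0,0,0]],[230,[-5.2,0,0],[0,0,0]],[230,[-6.0,0,0],[0,0,0]],[230,[-6.8,0,0],[0,0,0]],[230,[-7.5,0,0],[0,0,0]],[230,[-7.8,0,0],[0,0,0]],[230,[-7.8,0,0],[0,0,0]]]}}

```text
clock: 7.13
eef_pos: [626.2, -88.4, 191.0]
tcp_rot: [-3.141, 0.0, -3.125]
contact_force: [-0.2, 0.8, 0.5]
opening: 0.098
```

Run:
```python
from h import *
did([10.5,0,-.5]);did([-7.8,0,0]); st(); P,D,c=snap('side','s4')
cv2.imwrite('pics/s4z.png',cv2.resize(P[100:245,255:415,::-1],None,fx=4,fy=4,interpolation=cv2.INTER_CUBIC))
```

```text
cmd [547.6 -89.5 191.9] [-3.141 -0.    -3.125]
cmd [625.6 -88.2 191.9] [-3.141 -0.    -3.125]
{'clock': 7.133, 'qpos': [-0.142, 0.403, 1.654, -0.0, 1.084, -1.73], 'eef_pos': [626.244, -88.358, 191.013], 'tcp_rot': [-3.141, 0.0, -3.125], 'contact_force': [-0.235, 0.84, 0.463], 'opening': 0.098}
```

View pics/s4z.png

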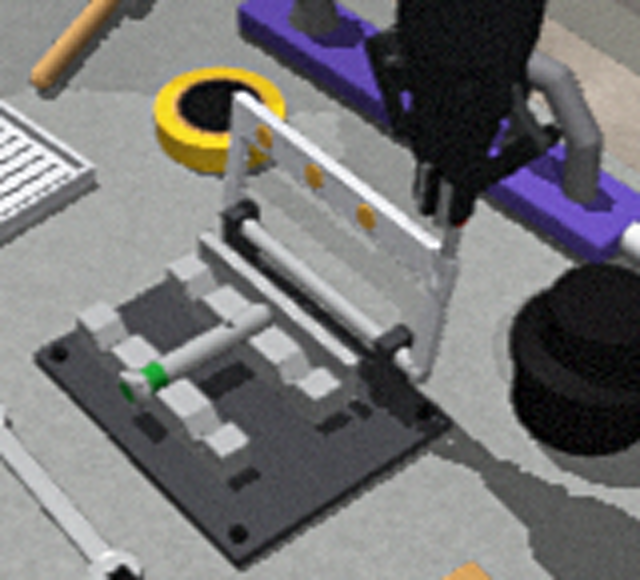

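Run:
```python
from h import *
to([540,-88,191],np.pi+.014); to([540,26.5,100],np.pi+.014)
```

```text
shift [8.56, 0.16, 0.09] turn [-0.001, -0.0, 0.002] rows>= 2.1
shift [8.37, 11.62, 9.18] turn [-0.001, -0.0, 0.002] rows>= 4.1
```

Call:
{"api": "play_rows", "payload": {"rows": [[120,[4,0,0],[0,0,0]],[120,[8.4,0,0],[0,0,0]],[120,[8.4,4,0],[0,0,0]],[120,[8.4,8,2],[0,0,0]],[120,[8.4,11.6,5],[0,0,0]],[120,[8.4,11.6,8],[0,0,0]],[120,[8.4,11.6,9.2],[0,0,0]],[120,[8.4,11.6,9.2],[0,0,0]],[120,[8.4,11.6,9.2],[0,0,0]]]}}

```text
clock: 7.93
eef_pos: [539.5, 26.2, 99.1]
tcp_rot: [-3.141, -0.001, -3.125]
contact_force: [-0.3, -0.3, 0.6]
opening: 0.526
```

Run:
```python
from h import *
did([8.4,11.6,9.2]); st(); snap('wrist','w5')
```

```text
cmd [539.7  26.3  99.8] [-3.141 -0.    -3.125]
{'clock': 7.933, 'qpos': [0.046, 0.39, 1.924, -0.0, 0.828, -1.541], 'eef_pos': [539.459, 26.224, 99.135], 'tcp_rot': [-3.141, -0.001, -3.125], 'contact_force': [-0.348, -0.313, 0.614], 'opening': 0.526}
```

View pics/w5.png

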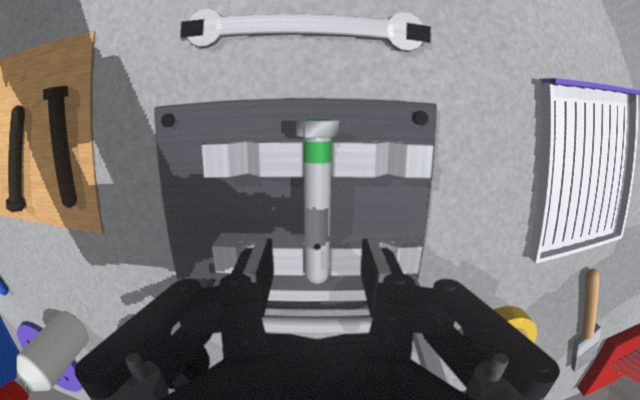

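Run:
```python
from h import *
P,D,c=load('w5')
cv2.imwrite('pics/w5z.png',cv2.resize(P[95:290,190:450,::-1],None,fx=3,fy=3,interpolation=cv2.INTER_CUBIC))
for nm,u,v,z in [('head',319,140,49),('nose',317,270,49),('plateL',157,106,12),('plateR',436,103,12),('holeL',168,120,12),('holeR',420,117,12)]:
    print(nm,onz('wrist',u,v,z,c).round(1))
```

```text
head [487.2  27.   49. ]
nose [579.8  27.2  49. ]
plateL [ 461.5 -103.6   12. ]
plateR [458.7 117.3  12. ]
holeL [473.6 -93.7  12. ]
holeR [470.7 104.5  12. ]
```

View pics/w5z.png

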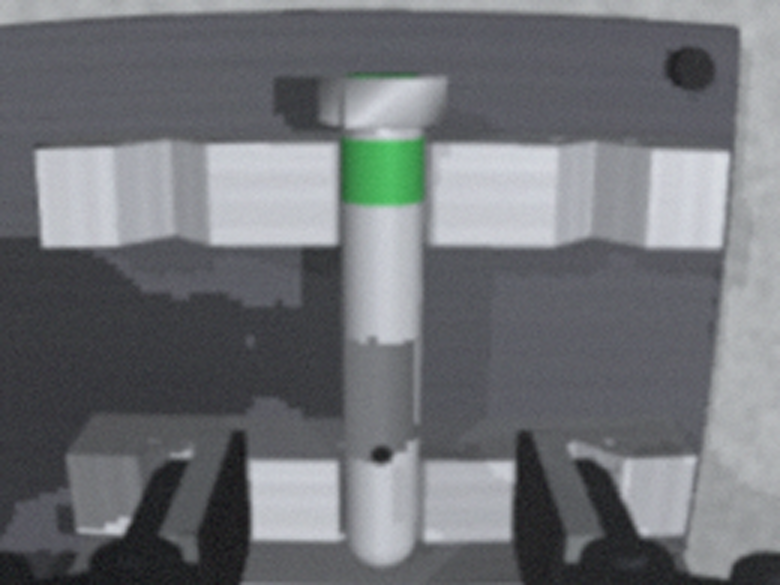

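Run:
```python
from h import *
P,D,c=load('w5')
for nm,u,v,z in [('gL',115,195,38),('gL',207,195,38),('gR',556,195,38),('gR',646,195,38),('frontL',115,148,38),('frontR',646,148,38),('backL',115,247,38),('backR',646,247,38)]:
    print(nm,onz('wrist',190+(u-1)/3,95+(v-1)/3,z,c).round(1))
to([540,26.9,31],np.pi+.012)
```

```text
gL [502.1 -35.5  38. ]
gL [502.2 -13.7  38. ]
gR [500.9  65.4  38. ]
gR [500.2  86.7  38. ]
frontL [491.2 -35.   38. ]
frontR [489.3  85.9  38. ]
backL [514.4 -36.1  38. ]
backR [512.5  87.8  38. ]
shift [-0.04, 0.07, 6.88] turn [-0.001, -0.0, 0.004] rows>= 1.6
```

Call:
{"api": "play_rows", "payload": {"rows": [[120,[0,0.05,3],[0,0,0]],[120,[0,0.05,5.5],[0,0,0]],[120,[0,0.05,6.9],[0,0,0]],[120,[0,0.05,6.9],[0,0,0]],[120,[0,0.05,6.9],[0,0,0]],[225,[0,0.05,6.9],[0,0,0]],[225,[0,0.05,6.9],[0,0,0]],[225,[0,0.05,6.9],[0,0,0]],[225,[0,0.05,6.9],[0,0,0]],[225,[0,0.05,6.9],[0,0,0]]], "squeeze": 60}}

```text
clock: 8.82
eef_pos: [541.0, 26.3, 32.2]
tcp_rot: [-3.141, 0.003, -3.125]
contact_force: [-1.5, -5.0, 8.0]
opening: 0.186
```

Run:
```python
from h import *
did([0,.05,6.9]); st()
```

```text
cmd [539.6  26.7  30.8] [-3.141 -0.    -3.125]
{'clock': 8.817, 'qpos': [0.046, 0.497, 1.954, -0.001, 0.687, -1.54], 'eef_pos': [540.987, 26.349, 32.158], 'tcp_rot': [-3.141, 0.003, -3.125], 'contact_force': [-1.476, -4.993, 8.015], 'opening': 0.186}
```

Call:
{"api": "play_rows", "payload": {"rows": [[225,[0,0,-1],[0,0,0]],[225,[0,0,-2.5],[0,0,0]],[225,[0,0,-5],[0,0,0]],[225,[0,0,-8],[0,0,0]],[225,[0,0,-9],[0,0,0]],[225,[0,0,-9],[0,0,0]]]}}

```text
clock: 9.32
eef_pos: [541.7, 27.0, 123.6]
tcp_rot: [3.141, 0.006, -3.125]
contact_force: [0.8, -0.7, -2.7]
opening: 0.183
```

Run:
```python
from h import *
did([0,0,-9]); st(); snap('wrist','w6'); to([503,317,120],np.pi+.12)
```

```text
cmd [539.7  26.8 120.8] [-3.141 -0.    -3.125]
{'clock': 9.317, 'qpos': [0.047, 0.354, 1.909, 0.0, 0.873, -1.54], 'eef_pos': [541.736, 26.992, 123.645], 'tcp_rot': [3.141, 0.006, -3.125], 'contact_force': [0.831, -0.66, -2.747], 'opening': 0.183}
shift [3.19, 29.08, 0.05] turn [-0.001, -0.0, -0.104] rows>= 7.0
```

View pics/w6.png

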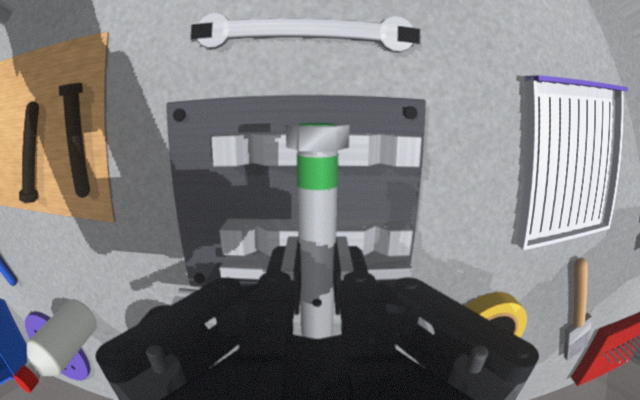

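Call:
{"api": "play_rows", "payload": {"rows": [[225,[0.4,4,0],[0,0,-0.015]],[225,[0.8,8,0],[0,0,-0.03]],[225,[1.3,12,0],[0,0,-0.045]],[225,[1.7,16,0],[0,0,-0.06]],[225,[2.2,20,0],[0,0,-0.08]],[225,[2.6,24,0],[0,0,-0.09]],[225,[3.0,27,0],[0,0,-0.1]],[225,[3.2,29.1,0],[0,0,-0.104]],[225,[3.2,29.1,0],[0,0,-0.104]],[225,[3.2,29.1,0],[0,0,-0.104]]]}}

```text
clock: 10.2
eef_pos: [501.5, 317.6, 118.3]
tcp_rot: [-3.14, -0.003, -3.019]
contact_force: [-0.4, -0.8, -2.8]
opening: 0.187
```

Run:
```python
from h import *
did([3.2,29.1,0],[0,0,-.104]); st(); snap('wrist','w7')
```

```text
cmd [502.9 317.2 120.5] [-3.141 -0.    -3.021]
{'clock': 10.2, 'qpos': [0.562, 0.434, 1.794, -0.0, 0.916, -1.131], 'eef_pos': [501.517, 317.644, 118.344], 'tcp_rot': [-3.14, -0.003, -3.019], 'contact_force': [-0.437, -0.82, -2.772], 'opening': 0.187}
```

View pics/w7.png

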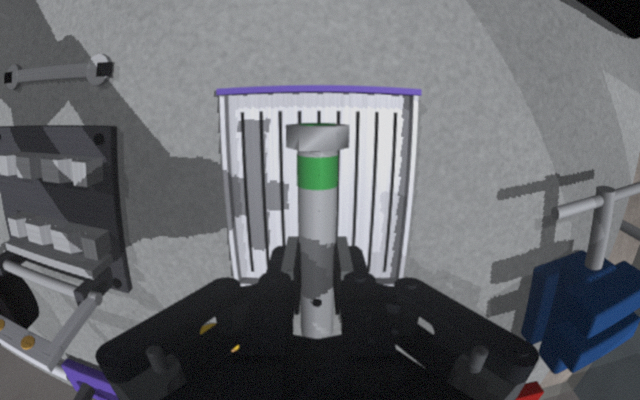

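Call:
{"api": "play_rows", "payload": {"rows": [[225,[0,0,4],[0,0,0]],[225,[0,0,7.5],[0,0,0]],[225,[0,0,9.5],[0,0,0]],[225,[0,0,10.4],[0,0,0]],[225,[0,0,11],[0,0,0]],[225,[0,0,11.2],[0,0,0]],[225,[0,0,11.2],[0,0,0]],[225,[0,0,11.2],[0,0,0]]]}}

```text
clock: 10.92
eef_pos: [503.8, 317.6, 9.5]
tcp_rot: [3.141, 0.002, -3.022]
contact_force: [-0.3, 0.3, -2.2]
opening: 0.186
```

Run:
```python
from h import *
did([0,0,11.2]); st();P,D,c=load('w7'); print(onz('wrist',318,91,24,c))
```

```text
cmd [502.9 317.1   8.5] [-3.141 -0.    -3.021]
{'clock': 10.917, 'qpos': [0.56, 0.592, 1.84, -0.0, 0.708, -1.131], 'eef_pos': [503.841, 317.583, 9.491], 'tcp_rot': [3.141, 0.002, -3.022], 'contact_force': [-0.25, 0.268, -2.248], 'opening': 0.186}
[416.86626407 308.43557978  24.        ]
```

Call:
{"api": "play_rows", "payload": {"rows": [[225,[0,0,0.1],[0,0,0]],[225,[0,0,0.2],[0,0,0]],[225,[0,0,0.2],[0,0,0]],[190,[0,0,0.2],[0,0,0]],[180,[0,0,0.2],[0,0,0]],[150,[0,0,0.2],[0,0,0]],[120,[0,0,0.2],[0,0,0]],[110,[0,0,0.2],[0,0,0]],[110,[0,0,-3],[0,0,0]],[110,[0,0,-7],[0,0,0]],[110,[0,0,-11],[0,0,0]],[110,[0,0,-15],[0,0,0]]]}}

```text
clock: 11.92
eef_pos: [502.3, 317.0, 159.7]
tcp_rot: [-3.141, -0.001, -3.021]
contact_force: [0.5, -0.2, 0.6]
opening: 0.571
```

Run:
```python
from h import *
did([0,0,-15]); st(); snap('wrist','w8')
```

```text
cmd [502.9 317.3 158.5] [-3.141 -0.    -3.021]
{'clock': 11.917, 'qpos': [0.56, 0.382, 1.765, -0.0, 0.995, -1.131], 'eef_pos': [502.35, 316.982, 159.671], 'tcp_rot': [-3.141, -0.001, -3.021], 'contact_force': [0.543, -0.203, 0.62], 'opening': 0.571}
```

View pics/w8.png

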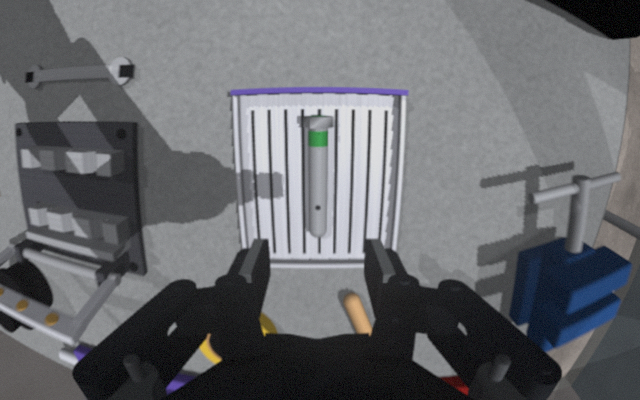

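Run:
```python
from h import *
to([497,-222,150],np.pi)
```

```text
shift [7.06, -53.46, 0.91] turn [-0.001, -0.0, 0.12] rows>= 12.9
```

Call:
{"api": "play_rows", "payload": {"rows": [[110,[3.5,-26.7,0],[0,0,0.06]],[110,[3.5,-26.7,0],[0,0,0.06]],[110,[3.5,-26.7,0],[0,0,0.06]],[110,[3.5,-26.7,0],[0,0,0.06]],[110,[3.5,-26.7,0],[0,0,0.06]],[110,[3.5,-26.7,0],[0,0,0.06]],[110,[3.5,-26.7,0],[0,0,0.06]],[110,[7,-53.4,1],[0,0,0.12]],[110,[7,-53.4,1],[0,0,0.12]],[110,[7,-53.4,1],[0,0,0.12]],[110,[7,-53.4,1],[0,0,0.12]],[110,[7,-53.4,1],[0,0,0.12]]]}}

```text
clock: 12.97
eef_pos: [497.5, -162.1, 150.4]
tcp_rot: [-3.142, 0.0, -3.141]
contact_force: [0.6, 0.1, 0.1]
opening: 0.571
```

Call:
{"api": "play_rows", "payload": {"rows": [[110,[0,0,0],[0,0,0]]]}}

```text
clock: 13.05
eef_pos: [498.0, -166.4, 150.4]
tcp_rot: [-3.139, 0.001, 3.138]
contact_force: [-0.0, -0.5, 0.1]
opening: 0.567
```

Run:
```python
from h import *
s=st(); to([497,-222,150],np.pi); snap('wrist','w9')
```

```text
{'clock': 13.05, 'qpos': [-0.324, 0.295, 1.922, -0.002, 0.923, -1.89], 'eef_pos': [498.028, -166.409, 150.442], 'tcp_rot': [-3.139, 0.001, 3.138], 'contact_force': [-0.043, -0.528, 0.118], 'opening': 0.567}
shift [7.06, -53.46, 0.91] turn [-0.001, -0.0, 0.12] rows>= 12.9
```

View pics/w9.png

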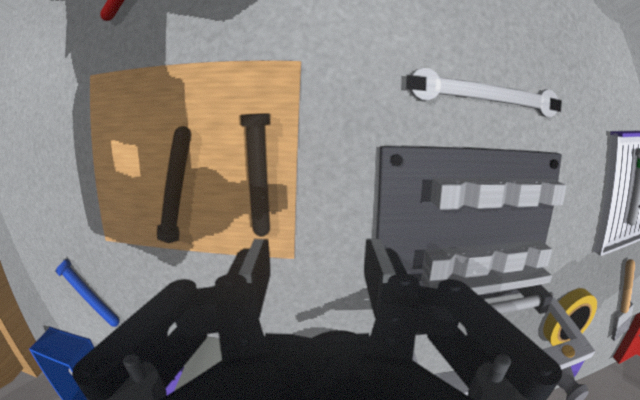

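```bash
cat >> h.py <<'E'
def bolts(name,cam_='wrist',box=None,z=13.5,th=60):
    P,D,c=load(name); H=cv2.cvtColor(P,cv2.COLOR_RGB2HSV)
    m=((P.max(-1)<th)).astype(np.uint8)
    if box: k=np.zeros_like(m); x0,y0,x1,y1=box; k[y0:y1,x0:x1]=1; m*=k
    n,L,s,ce=cv2.connectedComponentsWithStats(m)
    for i in range(1,n):
        if s[i,4]<150: continue
        ys,xs=np.nonzero(L==i)
        W=np.array([onz(cam_,u,v,z+4,c)[:2] for u,v in zip(xs,ys)])
        (cx,cy),(w,h),a=cv2.minAreaRect(W.astype(np.float32))
        mu=W.mean(0); e=np.linalg.svd(W-mu,full_matrices=False)[2][0]; t=(W-mu)@e; 
        wid=[np.ptp(((W-mu)@[-e[1],e[0]])[(t>q-6)&(t<q+6)]) for q in (t.min()+6,t.max()-6)]
        if wid[0]<wid[1]: e=-e; t=-t; wid=wid[::-1]
        mid=mu+e*(t.min()+65)
        print('px',xs.mean().round(),ys.mean().round(),'A',s[i,4],'centroid',mu.round(1),'len',np.ptp(t).round(1),'rect',round(w,1),round(h,1),'origin(head end+65)',mid.round(1),'rectc',round(cx,1),round(cy,1),'dir(head->nose)',round(float(np.arctan2(e[1],e[0])),3),'wid',np.round(wid,1))
E
python3 - <<'E'
from h import *
s=readout.sense(); setc([498,-166.4,150.4],Rt(np.pi-.002))
for th in(45,60,75): print(th); bolts('w9',box=(140,110,275,245),th=th)
E
```

```text
45
px 172.0 211.0 A 654 centroid [ 524. -316.] len 88.8 rect 23.7 88.1 origin(head end+65) [ 497.5 -306.2] rectc 515.3 -317.3 dir(head->nose) 2.785 wid [24.1  7.4]
60
px 258.0 133.0 A 366 centroid [ 448.  -218.9] len 59.7 rect 24.9 58.2 origin(head end+65) [ 494.2 -211.6] rectc 460.1 -222.8 dir(head->nose) 0.156 wid [24.9  4.3]
px 174.0 186.0 A 1843 centroid [ 498.5 -310.2] len 125.5 rect 25.6 125.9 origin(head end+65) [ 496.8 -309.6] rectc 499.9 -308.2 dir(head->nose) 2.845 wid [25.7 16.4]
px 259.0 202.0 A 687 centroid [ 513.8 -221.9] len 71.4 rect 16.4 71.2 origin(head end+65) [ 482.1 -223.1] rectc 511.5 -221.4 dir(head->nose) -3.106 wid [15.1  4.2]
75
px 257.0 170.0 A 2178 centroid [ 483.6 -221.7] len 117.1 rect 25.8 117.2 origin(head end+65) [ 496.  -221.6] rectc 489.5 -223.7 dir(head->nose) 0.007 wid [26.  15.3]
px 174.0 186.0 A 1963 centroid [ 498.5 -310.2] len 126.4 rect 26.1 126.1 origin(head end+65) [ 497.4 -309.9] rectc 498.6 -312.7 dir(head->nose) 2.844 wid [26.3 17.2]
```

Run:
```python
from h import *
to([497,-221.8,80],np.pi+.005);to([497,-221.8,5.5],np.pi+.005)
```

```text
shift [0.09, -5.54, 7.04] turn [0.0, 0.0, -0.007] rows>= 2.1
shift [0.09, -5.54, 14.49] turn [0.0, 0.0, -0.007] rows>= 3.7
```

Call:
{"api": "play_rows", "payload": {"rows": [[110,[0.1,-3,2.5],[0,0,0]],[110,[0.1,-5.5,5],[0,0,-0.007]],[110,[0.1,-5.5,7],[0,0,-0.007]],[110,[0.1,-5.5,7],[0,0,-0.007]],[110,[0.1,-5.5,7],[0,0,-0.007]]]}}

```text
clock: 13.52
eef_pos: [496.2, -213.9, 79.8]
tcp_rot: [3.14, -0.003, -3.134]
contact_force: [0.1, -0.1, 0.5]
opening: 0.563
```

Run:
```python
from h import *
did([.1,-5.5,7],[0,0,-.007]); st(); snap('wrist','w10'); bolts('w10',box=(200,30,400,330),th=70)
```

```text
cmd [ 496.9 -221.4   80.4] [-3.142  0.    -3.137]
{'clock': 13.517, 'qpos': [-0.41, 0.421, 1.932, 0.0, 0.791, -1.988], 'eef_pos': [496.178, -213.9, 79.777], 'tcp_rot': [3.14, -0.003, -3.134], 'contact_force': [0.068, -0.055, 0.493], 'opening': 0.563}
px 304.0 190.0 A 3723 centroid [ 481.5 -222.5] len 117.1 rect 117.1 25.9 origin(head end+65) [ 496.1 -222.5] rectc 489.6 -222.3 dir(head->nose) -0.001 wid [26.  15.3]
px 204.0 160.0 A 486 centroid [ 458.5 -293.7] len 54.7 rect 8.6 54.7 origin(head end+65) [ 503.5 -301.2] rectc 466.4 -293.3 dir(head->nose) -0.165 wid [9.4 1.7]
px 236.0 296.0 A 3853 centroid [ 572.1 -280.4] len 116.3 rect 55.6 105.2 origin(head end+65) [ 564. -275.] rectc 565.9 -282.5 dir(head->nose) 2.55 wid [17.8 10. ]
px 383.0 290.0 A 2145 centroid [ 564.3 -159.1] len 95.6 rect 93.5 27.7 origin(head end+65) [ 546.4 -163.6] rectc 562.9 -159.8 dir(head->nose) -2.893 wid [23.8 17.9]
```

View pics/w10.png

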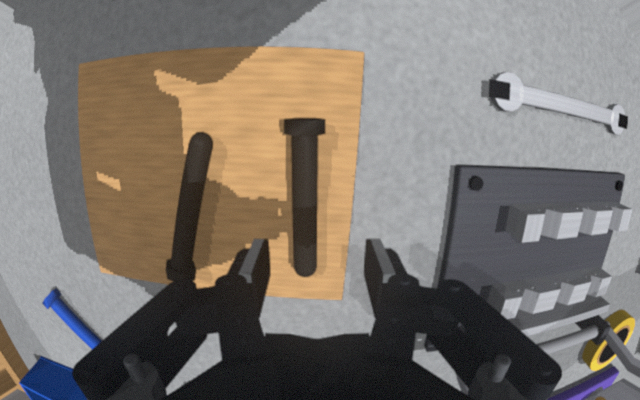

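Run:
```python
from h import *
st()
```

```text
{'clock': 13.567, 'qpos': [-0.41, 0.419, 1.932, 0.0, 0.791, -1.989], 'eef_pos': [497.058, -214.076, 80.839], 'tcp_rot': [3.141, -0.001, -3.134], 'contact_force': [0.158, 0.532, -0.185], 'opening': 0.57}
```

Run:
```python
from h import *
setc([496.9,-214.1,80.4],Rt(-3.135))
to([497,-222.4,5.5],np.pi+.005)
```

```text
shift [-0.0, -0.83, 7.49] turn [0.0, -0.0, 0.002] rows>= 1.8
```

Call:
{"api": "play_rows", "payload": {"rows": [[110,[0,-0.8,2],[0,0,0]],[110,[0,-0.8,4.5],[0,0,0]],[110,[0,-0.8,6.3],[0,0,0]],[110,[0,-0.8,7.2],[0,0,0]],[110,[0,-0.8,7.5],[0,0,0]],[110,[0,-0.8,7.5],[0,0,0]],[225,[0,-0.8,7.5],[0,0,0]],[225,[0,-0.8,7.5],[0,0,0]],[225,[0,-0.8,7.5],[0,0,0]],[225,[0,-0.8,7.5],[0,0,0]],[225,[0,-0.8,7.5],[0,0,0]]], "squeeze": 60}}

```text
clock: 14.48
eef_pos: [497.9, -223.3, 6.9]
tcp_rot: [-3.141, 0.002, -3.135]
contact_force: [-0.7, 2.6, 7.0]
opening: 0.183
```

Run:
```python
from h import *
did([0,-.8,7.5]); st()
```

```text
cmd [ 497.  -222.1    5.4] [ 3.142  0.    -3.135]
{'clock': 14.483, 'qpos': [-0.424, 0.545, 1.951, 0.001, 0.643, -2.003], 'eef_pos': [497.945, -223.261, 6.936], 'tcp_rot': [-3.141, 0.002, -3.135], 'contact_force': [-0.667, 2.61, 7.015], 'opening': 0.183}
```

Call:
{"api": "play_rows", "payload": {"rows": [[225,[0,0,-1],[0,0,0]],[225,[0,0,-3],[0,0,0]],[225,[0,0,-6],[0,0,0]],[225,[0,0,-9],[0,0,0]],[225,[0,0,-10.5],[0,0,0]],[225,[0,0,-10.5],[0,0,0]]]}}

```text
clock: 14.98
eef_pos: [499.3, -224.3, 114.9]
tcp_rot: [-3.139, 0.006, -3.134]
contact_force: [1.9, -0.2, -2.3]
opening: 0.185
```

Run:
```python
from h import *
did([0,0,-10.5]); st(); snap('wrist','w11'); to([535,-23.8,110],np.pi+.0155)
```

```text
cmd [ 497.  -222.1  110.4] [ 3.142  0.    -3.135]
{'clock': 14.983, 'qpos': [-0.425, 0.373, 1.904, -0.0, 0.857, -2.003], 'eef_pos': [499.305, -224.253, 114.89], 'tcp_rot': [-3.139, 0.006, -3.134], 'contact_force': [1.868, -0.243, -2.319], 'opening': 0.185}
shift [-3.94, 19.8, 0.04] turn [0.0, 0.0, -0.009] rows>= 4.8
```

View pics/w11.png

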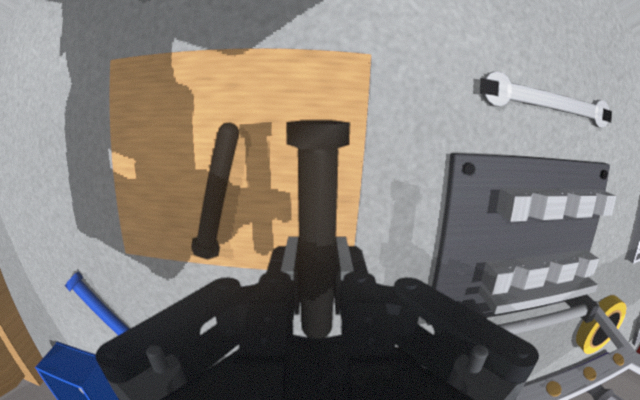

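Call:
{"api": "play_rows", "payload": {"rows": [[225,[-0.7,3.5,0],[0,0,0]],[225,[-1.4,7,0],[0,0,0]],[225,[-2.1,10.5,0],[0,0,-0.009]],[225,[-2.8,14,0],[0,0,-0.009]],[225,[-3.4,17,0],[0,0,-0.009]],[225,[-3.9,19,0],[0,0,-0.009]],[225,[-3.9,19.8,0],[0,0,-0.009]],[225,[-3.9,19.8,0],[0,0,-0.009]],[225,[-3.9,19.8,0],[0,0,-0.009]],[225,[-3.9,19.8,0],[0,0,-0.009]]]}}

```text
clock: 15.87
eef_pos: [534.0, -25.9, 110.0]
tcp_rot: [-3.141, -0.001, -3.126]
contact_force: [-0.3, 0.1, -2.9]
opening: 0.183
```

Run:
```python
from h import *
did([-3.9,19.8,0],[0,0,-.009]); st(); snap('wrist','w12');st(); to([535,-23.8,45],np.pi+.0155)
```

```text
cmd [534.6 -23.8 110.4] [ 3.142  0.    -3.126]
{'clock': 15.867, 'qpos': [-0.051, 0.367, 1.929, -0.001, 0.847, -1.637], 'eef_pos': [533.989, -25.927, 109.982], 'tcp_rot': [-3.141, -0.001, -3.126], 'contact_force': [-0.293, 0.127, -2.863], 'opening': 0.183}
{'clock': 15.917, 'qpos': [-0.051, 0.367, 1.929, -0.0, 0.847, -1.637], 'eef_pos': [534.161, -26.072, 110.166], 'tcp_rot': [-3.141, -0.001, -3.126], 'contact_force': [0.758, 0.684, -2.336], 'opening': 0.181}
shift [-0.04, 0.0, 6.54] turn [-0.0, 0.0, 0.0] rows>= 1.6
```

View pics/w12.png

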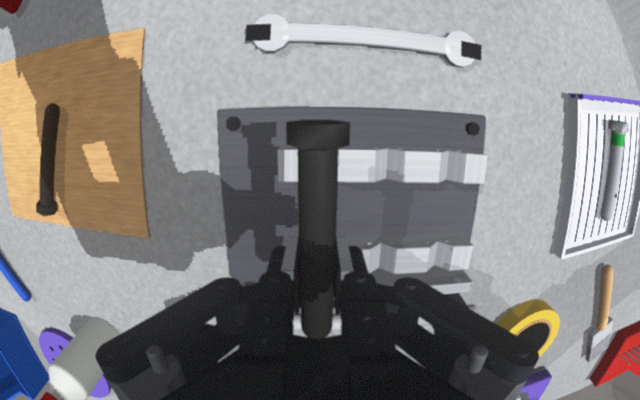

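Call:
{"api": "play_rows", "payload": {"rows": [[225,[0,0.2,2],[0,0,0]],[225,[0,0.2,4],[0,0,0]],[225,[0,0.2,5.5],[0,0,0]],[225,[0,0.2,6.2],[0,0,0]],[225,[0,0.2,6.2],[0,0,0]],[225,[0,0.2,6.2],[0,0,0]]]}}

```text
clock: 16.42
eef_pos: [534.6, -23.6, 48.7]
tcp_rot: [-3.142, -0.0, -3.126]
contact_force: [0.4, 1.0, -2.4]
opening: 0.178
```

Run:
```python
from h import *
setc([534.4,-25.9,110.4],Rt(-3.126)); did([0,.2,6.2]); st(); P,D,c=snap('wrist','w13');st()
cv2.imwrite('pics/w13z.png',cv2.resize(P[95:300,200:470,::-1],None,fx=2.9,fy=2.9,interpolation=cv2.INTER_CUBIC))
```

```text
cmd [534.4 -23.9  48.4] [ 3.142  0.    -3.126]
{'clock': 16.417, 'qpos': [-0.047, 0.464, 1.96, -0.0, 0.718, -1.633], 'eef_pos': [534.603, -23.586, 48.658], 'tcp_rot': [-3.142, -0.0, -3.126], 'contact_force': [0.415, 1.026, -2.357], 'opening': 0.178}
{'clock': 16.467, 'qpos': [-0.047, 0.463, 1.959, -0.0, 0.718, -1.633], 'eef_pos': [535.093, -23.442, 49.154], 'tcp_rot': [-3.141, 0.001, -3.126], 'contact_force': [-0.462, 0.527, -2.678], 'opening': 0.185}
```

View pics/w13z.png

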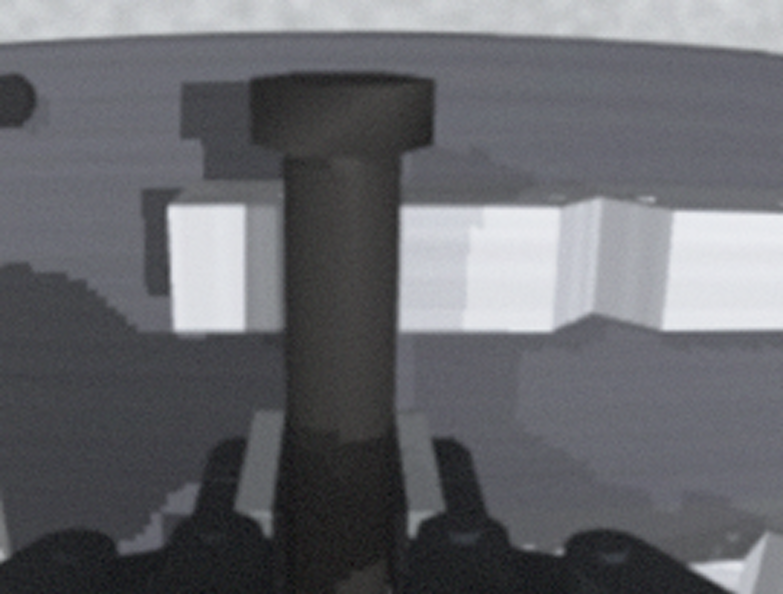

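Run:
```python
from h import *
P,D,c=load('w13')
for nm,u,v,z in [('seat1 L edge',246,330,38),('seat2 L edge',553,330,38),('seat2 R',663,330,38),('railend',172,330,38),('bolt axis',342,330,57+5),('bolt L',288,300,57),('bolt R',398,300,57),('hd',250,75,57),('hd',434,80,57)]:
    print(nm,onz('wrist',200+u/2.9,95+v/2.9,z,c).round(1))
print(c[3][:3,3])
```

```text
seat1 L edge [514.5 -40.6  38. ]
seat2 L edge [513.8  16.2  38. ]
seat2 R [513.6  38.3  38. ]
railend [514.7 -54.4  38. ]
bolt axis [505.8 -23.3  62. ]
bolt L [502.6 -31.9  57. ]
bolt R [502.4 -14.4  57. ]
hd [467.3 -37.7  57. ]
hd [467.6 -10.   57. ]
[460.04308284 -24.56175958 192.80872279]
```

Call:
{"api": "play_rows", "payload": {"rows": [[225,[0,0.05,0.5],[0,0,0]],[225,[0,0.05,0.9],[0,0,0]],[225,[0,0.05,1.2],[0,0,0]],[225,[0,0.05,1.4],[0,0,0]],[225,[0,0.05,1.5],[0,0,0]],[225,[0,0.05,1.5],[0,0,0]]]}}

```text
clock: 16.97
eef_pos: [535.0, -23.1, 34.3]
tcp_rot: [-3.141, 0.001, -3.125]
contact_force: [-1.7, -5.8, 6.8]
opening: 0.179
```

Run:
```python
from h import *
did([0,.05,1.5]); st()
```

```text
cmd [534.4 -23.4  33.4] [ 3.142  0.    -3.126]
{'clock': 16.967, 'qpos': [-0.045, 0.488, 1.965, -0.002, 0.688, -1.632], 'eef_pos': [535.022, -23.097, 34.266], 'tcp_rot': [-3.141, 0.001, -3.125], 'contact_force': [-1.709, -5.842, 6.759], 'opening': 0.179}
```

Call:
{"api": "play_rows", "payload": {"rows": [[225,[0,-0.05,0],[0,0,0]],[225,[0,-0.05,0.1],[0,0,0]],[225,[0,-0.05,0.1],[0,0,0]],[225,[0,-0.05,0.1],[0,0,0]]]}}

```text
clock: 17.3
eef_pos: [535.2, -23.6, 33.7]
tcp_rot: [-3.141, 0.001, -3.125]
contact_force: [-5.4, -5.4, 13.6]
opening: 0.186
```

Run:
```python
from h import *
did([0,-.05,.1]); st()
```

```text
cmd [534.4 -23.9  32.4] [ 3.142  0.    -3.126]
{'clock': 17.3, 'qpos': [-0.046, 0.489, 1.965, -0.001, 0.686, -1.633], 'eef_pos': [535.212, -23.575, 33.706], 'tcp_rot': [-3.141, 0.001, -3.125], 'contact_force': [-5.419, -5.441, 13.649], 'opening': 0.186}
```

Call:
{"api": "play_rows", "payload": {"rows": [[225,[-0.1,-0.03,-0.05],[0,0,0]],[225,[-0.2,-0.03,-0.05],[0,0,0]],[225,[-0.3,-0.03,-0.05],[0,0,0]],[225,[-0.3,-0.03,-0.05],[0,0,0]]]}}

```text
clock: 17.63
eef_pos: [535.4, -23.7, 33.6]
tcp_rot: [-3.141, -0.004, -3.125]
contact_force: [-11.8, -5.7, 17.2]
opening: 0.185
```

Run:
```python
from h import *
did([-.3,-.03,-.05]); st(); snap('wrist','w14')
```

```text
cmd [537.4 -24.2  32.9] [ 3.142  0.    -3.126]
{'clock': 17.633, 'qpos': [-0.046, 0.491, 1.961, -0.002, 0.694, -1.633], 'eef_pos': [535.448, -23.659, 33.593], 'tcp_rot': [-3.141, -0.004, -3.125], 'contact_force': [-11.806, -5.686, 17.195], 'opening': 0.185}
```

View pics/w14.png

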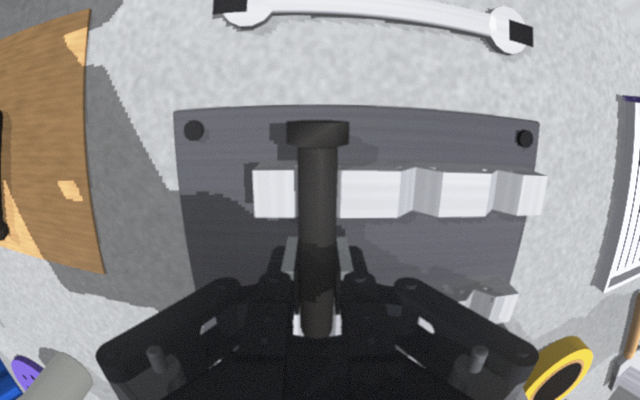

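Run:
```python
from h import *
P,D,c=load('w14')
for nm,u,v,z in [('head under',318,147,50),('head under',318,147,44),('head front top',318,123,52),('rail front',270,169,38),('rail front',370,169.5,38),('rail back',370,217,38),('plate front',318,107,12)]:
    print(nm,onz('wrist',u,v,z,c).round(1))
cv2.imwrite('pics/w14z.png',cv2.resize(P[100:240,230:420,::-1],None,fx=4,fy=4,interpolation=cv2.INTER_CUBIC))
```

```text
head under [478.6 -23.9  50. ]
head under [479.4 -23.9  44. ]
head front top [468.5 -24.1  52. ]
rail front [490.7 -45.9  38. ]
rail front [490.1   0.6  38. ]
rail back [513.7   2.1  38. ]
plate front [462.1 -24.   12. ]
```

View pics/w14z.png

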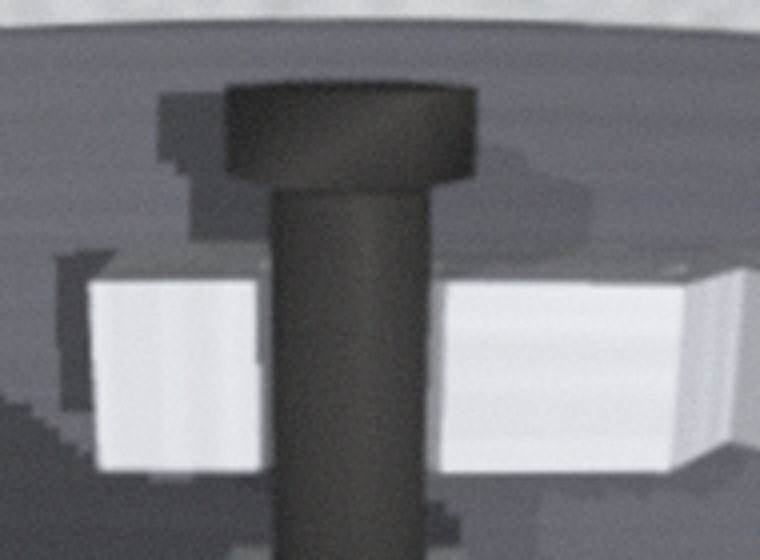

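Call:
{"api": "play_rows", "payload": {"rows": [[225,[0,0,-0.1],[0,0,0]],[225,[-0.1,0,-0.12],[0,0,0]],[225,[-0.2,0,-0.12],[0,0,0]],[225,[-0.3,0,-0.12],[0,0,0]],[225,[-0.4,0,-0.12],[0,0,0]],[225,[-0.4,0,-0.12],[0,0,0]]]}}

```text
clock: 18.18
eef_pos: [541.7, -23.3, 34.2]
tcp_rot: [-3.141, -0.0, -3.125]
contact_force: [-2.5, -3.5, 2.2]
opening: 0.18
```

Run:
```python
from h import *
did([-.4,0,-.12]); st()
```

```text
cmd [541.4 -24.1  34.1] [ 3.142  0.    -3.126]
{'clock': 18.183, 'qpos': [-0.046, 0.496, 1.95, -0.001, 0.696, -1.632], 'eef_pos': [541.699, -23.338, 34.216], 'tcp_rot': [-3.141, -0.0, -3.125], 'contact_force': [-2.471, -3.487, 2.152], 'opening': 0.18}
```

Call:
{"api": "play_rows", "payload": {"rows": [[225,[-0.05,0.03,0],[0,0,0]],[225,[-0.1,0.03,0],[0,0,0]],[225,[-0.15,0.03,0],[0,0,0]],[225,[-0.2,0.03,0],[0,0,0]],[225,[-0.2,0.03,0],[0,0,0]]]}}

```text
clock: 18.6
eef_pos: [543.0, -23.2, 34.1]
tcp_rot: [-3.141, -0.001, -3.125]
contact_force: [-5.0, -5.5, 5.0]
opening: 0.183
```

Run:
```python
from h import *
did([-.2,0.03,0]); st()
P,D,c=snap('wrist','w15')
cv2.imwrite('pics/w15z.png',cv2.resize(P[100:240,230:420,::-1],None,fx=4,fy=4,interpolation=cv2.INTER_CUBIC))
```

```text
cmd [543.4 -23.8  34.1] [ 3.142  0.    -3.126]
{'clock': 18.6, 'qpos': [-0.045, 0.498, 1.946, -0.001, 0.699, -1.631], 'eef_pos': [543.045, -23.18, 34.142], 'tcp_rot': [-3.141, -0.001, -3.125], 'contact_force': [-4.951, -5.462, 4.972], 'opening': 0.183}
```

View pics/w15z.png

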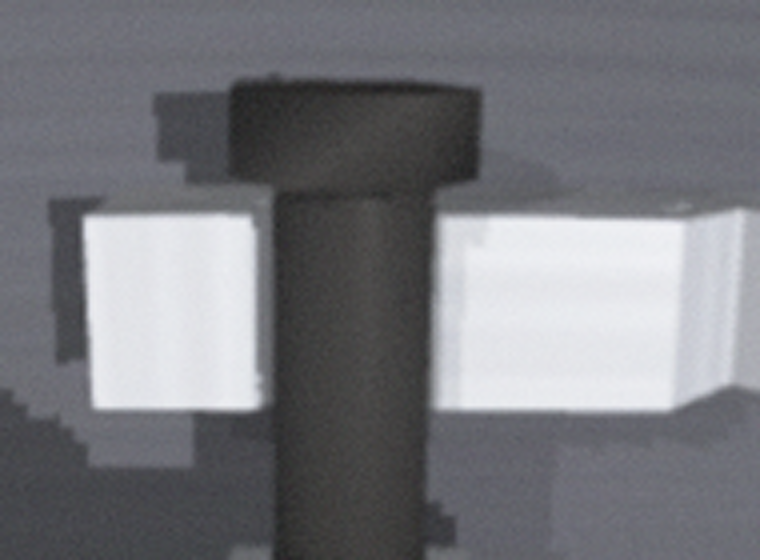

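Call:
{"api": "play_rows", "payload": {"rows": [[225,[-0.05,-0.03,0],[0,0,0]],[225,[-0.1,-0.03,0],[0,0,0]],[225,[-0.15,-0.03,0],[0,0,0]],[225,[-0.15,-0.03,0],[0,0,0]]]}}

```text
clock: 18.98
eef_pos: [543.2, -23.3, 34.0]
tcp_rot: [-3.141, -0.004, -3.125]
contact_force: [-9.0, -4.5, 8.2]
opening: 0.182
```

Run:
```python
from h import *
did([-.15,-.03,0]); st()
```

```text
cmd [544.9 -24.   34.1] [ 3.142  0.    -3.126]
{'clock': 18.983, 'qpos': [-0.045, 0.499, 1.944, -0.001, 0.703, -1.632], 'eef_pos': [543.199, -23.318, 34.007], 'tcp_rot': [-3.141, -0.004, -3.125], 'contact_force': [-9.048, -4.513, 8.163], 'opening': 0.182}
```

Call:
{"api": "play_rows", "payload": {"rows": [[225,[0.12,0.03,0],[0,0,0]],[200,[0.12,0.03,0],[0,0,0]],[180,[0.12,0.03,0],[0,0,0]],[160,[0.12,0.03,0],[0,0,0]],[145,[0.12,0.03,0],[0,0,0]],[145,[0.12,0.03,0],[0,0,0]],[145,[0.12,0.03,-3],[0,0,0]],[145,[0.12,0.03,-6],[0,0,0]],[145,[0.12,0.03,-9],[0,0,0]],[145,[0.12,0.03,-9],[0,0,0]]]}}

```text
clock: 19.82
eef_pos: [547.5, -22.8, 129.5]
tcp_rot: [-3.141, 0.008, -3.125]
contact_force: [0.6, -0.5, 0.7]
opening: 0.43
```

Run:
```python
from h import *
did([.12,.03,-9]); st()
P,D,c=snap('wrist','w16')
cv2.imwrite('pics/w16z.png',cv2.resize(P[95:295,220:450,::-1],None,fx=3.4,fy=2.9,interpolation=cv2.INTER_CUBIC))
```

```text
cmd [543.7 -23.8 124.1] [ 3.142  0.    -3.126]
{'clock': 19.817, 'qpos': [-0.044, 0.353, 1.894, 0.0, 0.886, -1.632], 'eef_pos': [547.483, -22.758, 129.542], 'tcp_rot': [-3.141, 0.008, -3.125], 'contact_force': [0.604, -0.51, 0.668], 'opening': 0.43}
```

View pics/w16.png

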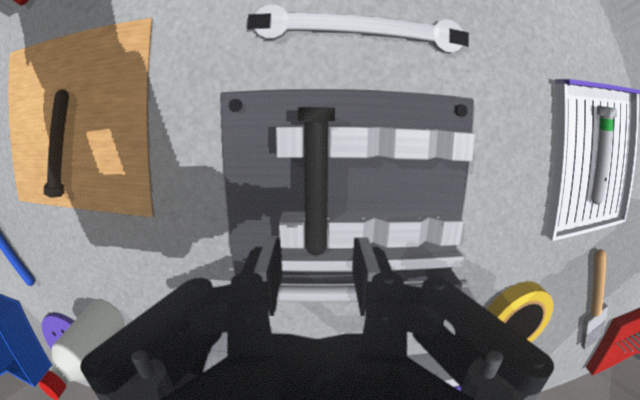

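Run:
```python
from h import *
s=st()
to([497,-310,150],-3.126)
```

```text
{'clock': 19.867, 'qpos': [-0.044, 0.355, 1.897, 0.0, 0.884, -1.632], 'eef_pos': [546.42, -22.724, 127.304], 'tcp_rot': [-3.141, 0.006, -3.125], 'contact_force': [-0.367, 0.419, 0.275], 'opening': 0.433}
shift [5.11, -28.55, -2.59] turn [0.0, 0.0, 0.0] rows>= 7.0
```

Call:
{"api": "play_rows", "payload": {"rows": [[110,[0.5,-2,-2],[0,0,0.12]],[110,[1,-5,-2.6],[0,0,0.24]],[110,[1.5,-8,-2.6],[0,0,0.36]],[110,[2,-11,-2.6],[0,0,0.48]],[110,[2.6,-14,-2.6],[0,0,0.6]],[110,[3.1,-17,-2.6],[0,0,0.72]],[110,[3.6,-20,-2.6],[0,0,0.84]],[110,[4.1,-23,-2.6],[0,0,0.96]],[110,[4.6,-26,-2.6],[0,0,1.08]],[110,[5.1,-28.5,-2.6],[0,0,1.2]],[110,[5.1,-28.5,-2.6],[0,0,1.3]],[110,[5.1,-28.5,-2.6],[0,0,1.3]]]}}

```text
clock: 20.87
eef_pos: [496.7, -309.6, 148.9]
tcp_rot: [-3.141, -0.001, 1.851]
contact_force: [-0.3, 0.8, -0.5]
opening: 0.565
```

Run:
```python
from h import *
did([5.1,-28.5,-2.6],[0,0,1.3]); s=st()
```

```text
cmd [ 497.1 -309.5  150.1] [-3.142  0.     1.857]
{'clock': 20.867, 'qpos': [-0.56, 0.383, 1.792, 0.0, 0.967, -0.84], 'eef_pos': [496.742, -309.596, 148.943], 'tcp_rot': [-3.141, -0.001, 1.851], 'contact_force': [-0.254, 0.759, -0.505], 'opening': 0.565}
```

Call:
{"api": "play_rows", "payload": {"rows": [[110,[0,0,0],[0,0,0.12]],[110,[0,0,0],[0,0,0.24]],[110,[0,0,0],[0,0,0.36]],[110,[0,0,0],[0,0,0.48]],[110,[0,0,0],[0,0,0.6]],[110,[0,0,0],[0,0,0.72]],[110,[0,0,0],[0,0,0.84]],[110,[0,0,0],[0,0,0.96]],[110,[0,0,0],[0,0,1.08]],[110,[0,0,0],[0,0,1.2]],[110,[0,0,0],[0,0,1.2]]]}}

```text
clock: 21.78
eef_pos: [497.4, -307.4, 149.4]
tcp_rot: [-3.14, 0.0, 0.657]
contact_force: [0.5, -0.0, -0.0]
opening: 0.568
```

Call:
{"api": "play_rows", "payload": {"rows": [[110,[0,0,0.5],[0,0,0.12]],[110,[0,0,1],[0,0,0.24]],[110,[0,0,1.5],[0,0,0.36]],[110,[0,0,2],[0,0,0.48]],[110,[0,0,2.5],[0,0,0.6]],[110,[0,0,3],[0,0,0.72]],[110,[0,0,3.5],[0,0,0.84]],[110,[0,0,4],[0,0,0.95]],[110,[0,0,4],[0,0,0.95]],[110,[0,0,4],[0,0,0.95]],[110,[0,0,4],[0,0,0.95]]]}}

```text
clock: 22.7
eef_pos: [497.7, -308.2, 110.2]
tcp_rot: [-3.141, 0.0, -0.285]
contact_force: [-0.6, 0.4, 0.5]
opening: 0.57
```

Run:
```python
from h import *
did([0,0,0],[0,0,1.2]);did([0,0,4],[0,0,.95]); s=st(); snap('wrist','w17'); st(); bolts('w17',box=(250,30,400,270),th=70)
```

```text
cmd [ 497.1 -309.5  150.1] [-3.142 -0.     0.657]
cmd [ 497.1 -309.5  110.1] [-3.142  0.    -0.293]
{'clock': 22.7, 'qpos': [-0.557, 0.433, 1.819, 0.0, 0.89, 1.299], 'eef_pos': [497.67, -308.218, 110.248], 'tcp_rot': [-3.141, 0.0, -0.285], 'contact_force': [-0.601, 0.428, 0.531], 'opening': 0.57}
{'clock': 22.75, 'qpos': [-0.557, 0.433, 1.819, 0.0, 0.89, 1.3], 'eef_pos': [497.748, -308.376, 110.403], 'tcp_rot': [3.142, -0.0, -0.287], 'contact_force': [0.244, -0.133, 0.007], 'opening': 0.567}
px 321.0 183.0 A 2826 centroid [ 506.5 -314.2] len 117.8 rect 26.0 117.8 origin(head end+65) [ 491.6 -309.9] rectc 497.5 -311.6 dir(head->nose) 2.857 wid [26.  15.4]
px 262.0 258.0 A 323 centroid [ 457.9 -246.7] len 32.0 rect 14.6 30.1 origin(head end+65) [ 501.3 -273.4] rectc 461.0 -245.7 dir(head->nose) -0.552 wid [13.6  8.2]
px 371.0 258.0 A 327 centroid [ 430.9 -338.2] len 31.9 rect 14.5 30.0 origin(head end+65) [ 482.1 -340. ] rectc 433.2 -340.4 dir(head->nose) -0.034 wid [14.4  7.3]
px 393.0 259.0 A 176 centroid [ 423.2 -356.8] len 24.6 rect 24.3 8.5 origin(head end+65) [ 474.8 -345.4] rectc 423.3 -357.2 dir(head->nose) 0.218 wid [8.8 7.5]
```

View pics/w17.png

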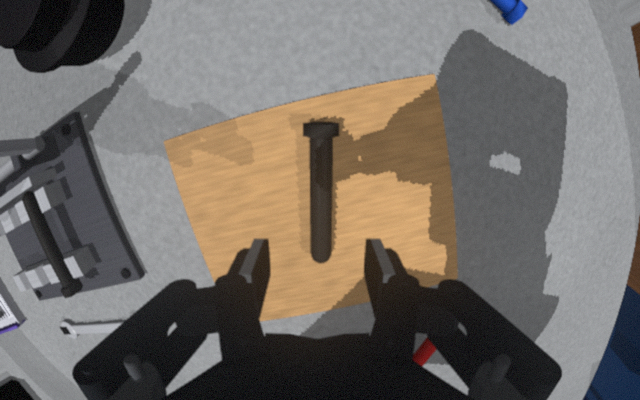

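Run:
```python
from h import *
setc([497.7,-308.4,110.3],Rt(-.287))
to([492,-310,5.5],-.285)
```

```text
shift [-0.5, 0.31, 10.48] turn [0.0, 0.0, -0.002] rows>= 2.5
```

Call:
{"api": "play_rows", "payload": {"rows": [[110,[-0.5,0.3,3],[0,0,0]],[110,[-0.5,0.3,6],[0,0,0]],[110,[-0.5,0.3,8.5],[0,0,0]],[110,[-0.5,0.3,9.8],[0,0,0]],[110,[-0.5,0.3,10.5],[0,0,0]],[110,[-0.5,0.3,10.5],[0,0,0]],[225,[-0.5,0.3,10.5],[0,0,0]],[225,[-0.5,0.3,10.5],[0,0,0]],[225,[-0.5,0.3,10.5],[0,0,0]],[225,[-0.5,0.3,10.5],[0,0,0]],[225,[-0.5,0.3,10.5],[0,0,0]]], "squeeze": 60}}

```text
clock: 23.67
eef_pos: [492.9, -310.6, 6.9]
tcp_rot: [3.141, -0.002, -0.292]
contact_force: [-1.3, 0.2, 6.3]
opening: 0.181
```

Run:
```python
from h import *
did([-.5,.3,10.5]); st()
```

```text
cmd [ 492.1 -309.9    5.3] [ 3.142  0.    -0.287]
{'clock': 23.667, 'qpos': [-0.565, 0.583, 1.87, -0.0, 0.686, 1.298], 'eef_pos': [492.908, -310.615, 6.853], 'tcp_rot': [3.141, -0.002, -0.292], 'contact_force': [-1.341, 0.19, 6.316], 'opening': 0.181}
```

Call:
{"api": "play_rows", "payload": {"rows": [[225,[0,0,-1],[0,0,0]],[225,[0,0,-3],[0,0,0]],[225,[0,0,-6],[0,0,0]],[225,[0,0,-9],[0,0,-0.1]],[225,[0,0,-11.5],[0,0,-0.2]],[225,[0,0,-12.5],[0,0,-0.3]],[225,[0,0,-12.5],[0,0,-0.4]],[225,[0,0,-12.5],[0,0,-0.5]],[225,[0,0,-12.5],[0,0,-0.6]],[225,[0,0,-12.5],[0,0,-0.7]],[225,[0,0,-12.5],[0,0,-0.8]],[225,[0,0,-12.5],[0,0,-0.8]]]}}

```text
clock: 24.67
eef_pos: [491.7, -309.9, 131.1]
tcp_rot: [3.141, -0.0, 0.512]
contact_force: [-0.0, 0.7, -1.4]
opening: 0.183
```

Run:
```python
from h import *
did([0,0,-12.5],[0,0,-.8]); st(); snap('wrist','w18'); to([535,76.2,130],-3.126)
```

```text
cmd [ 492.1 -309.9  130.3] [3.142 0.    0.513]
{'clock': 24.667, 'qpos': [-0.565, 0.399, 1.815, -0.0, 0.926, 0.494], 'eef_pos': [491.73, -309.867, 131.081], 'tcp_rot': [3.141, -0.0, 0.512], 'contact_force': [-0.023, 0.741, -1.436], 'opening': 0.183}
shift [22.69, -31.53, 0.03] turn [-0.0, 0.0, -2.644] rows>= 21.2
```

View pics/w18.png

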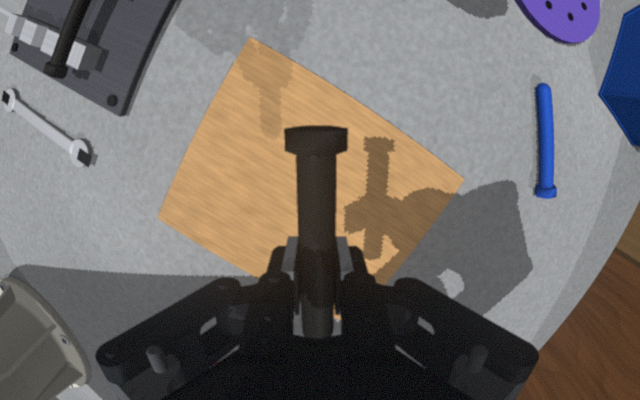

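Call:
{"api": "play_rows", "payload": {"rows": [[225,[0.5,-0.7,0],[0,0,-0.11]],[225,[1.5,-2.1,0],[0,0,-0.22]],[225,[2.5,-3.5,0],[0,0,-0.33]],[225,[3.5,-4.9,0],[0,0,-0.44]],[225,[4.5,-6.3,0],[0,0,-0.55]],[225,[5.5,-7.7,0],[0,0,-0.66]],[225,[6.5,-9.1,0],[0,0,-0.77]],[225,[7.5,-10.5,0],[0,0,-0.88]],[225,[8.5,-11.9,0],[0,0,-0.99]],[225,[9.5,-13.3,0],[0,0,-1.1]],[225,[10.5,-14.7,0],[0,0,-1.21]],[225,[11.3,-15.8,0],[0,0,-1.32]]]}}

```text
clock: 25.72
eef_pos: [513.8, -115.8, 130.7]
tcp_rot: [3.141, -0.0, 1.829]
contact_force: [-0.9, -1.1, -1.9]
opening: 0.184
```

Run:
```python
from h import *
did([11.3,-15.8,0],[0,0,-1.32]); st(); to([535,76.2,130],-3.126)
```

```text
cmd [ 513.  -116.7  130.3] [3.142 0.    1.833]
{'clock': 25.717, 'qpos': [-0.225, 0.325, 1.933, 0.0, 0.883, -0.483], 'eef_pos': [513.765, -115.779, 130.703], 'tcp_rot': [3.141, -0.0, 1.829], 'contact_force': [-0.919, -1.079, -1.894], 'opening': 0.184}
shift [18.06, 7.13, 0.03] turn [-0.0, 0.0, -1.324] rows>= 10.6
```

Call:
{"api": "play_rows", "payload": {"rows": [[225,[1.5,0.6,0],[0,0,-0.11]],[225,[3.2,1.3,0],[0,0,-0.22]],[225,[4.9,1.9,0],[0,0,-0.33]],[225,[6.6,2.6,0],[0,0,-0.44]],[225,[8.3,3.3,0],[0,0,-0.55]],[225,[10,3.9,0],[0,0,-0.66]],[225,[11.7,4.6,0],[0,0,-0.77]],[225,[13.3,5.3,0],[0,0,-0.88]],[225,[14.8,5.8,0],[0,0,-0.99]],[225,[16.3,6.4,0],[0,0,-1.1]],[225,[17.4,6.9,0],[0,0,-1.21]],[225,[18.1,7.1,0],[0,0,-1.324]]]}}

```text
clock: 26.72
eef_pos: [536.8, 77.5, 130.8]
tcp_rot: [3.141, 0.001, -3.129]
contact_force: [-0.1, 0.5, -2.6]
opening: 0.181
```

Call:
{"api": "play_rows", "payload": {"rows": [[225,[0,0,2],[0,0,0]],[225,[0,0,4],[0,0,0]],[225,[0,0,6],[0,0,0]],[225,[0,0,7.5],[0,0,0]],[225,[0,0,8],[0,0,0]],[225,[0,0,8],[0,0,0]],[225,[0,0,8],[0,0,0]]]}}

```text
clock: 27.3
eef_pos: [536.8, 76.2, 50.8]
tcp_rot: [3.142, 0.0, -3.133]
contact_force: [0.4, 0.5, -1.9]
opening: 0.181
```

Run:
```python
from h import *
did([18.1,7.1,0],[0,0,-1.324]);did([0,0,8]); st(); P,D,c=snap('wrist','w19'); st()
cv2.imwrite('pics/w19z.png',cv2.resize(P[95:295,200:450,::-1],None,fx=3.2,fy=2.9,interpolation=cv2.INTER_CUBIC))
```

```text
cmd [534.6  76.5 130.3] [-3.142  0.    -3.126]
cmd [534.6  76.5  50.3] [-3.142  0.    -3.126]
{'clock': 27.3, 'qpos': [0.138, 0.468, 1.944, 0.0, 0.729, -1.441], 'eef_pos': [536.775, 76.172, 50.817], 'tcp_rot': [3.142, 0.0, -3.133], 'contact_force': [0.377, 0.525, -1.905], 'opening': 0.181}
{'clock': 27.35, 'qpos': [0.138, 0.467, 1.944, 0.0, 0.729, -1.442], 'eef_pos': [537.187, 76.208, 51.22], 'tcp_rot': [3.141, 0.001, -3.133], 'contact_force': [0.005, -0.344, -2.112], 'opening': 0.176}
```

View pics/w19.png

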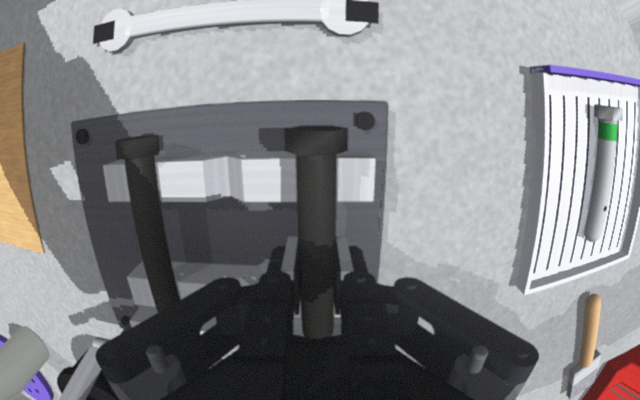

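View pics/w19z.png

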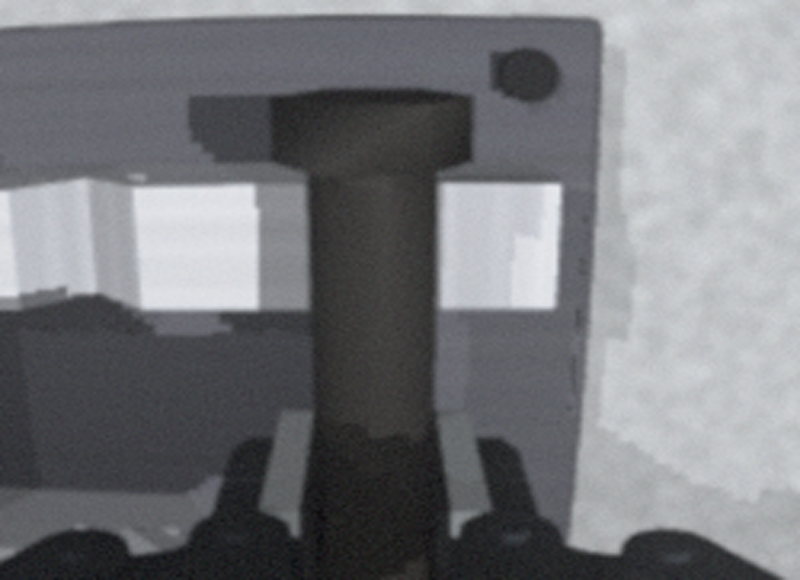

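Run:
```python
from h import *
P,D,c=load('w19')
for nm,u,v,z in [('s2 L',136,302,38),('s2 R',272,302,38),('s3 blkR',473,310,38),('s3 L?',310,302,38),('railend',566,310,38),('bolt L',313,300,59),('bolt R',436,300,59)]:
    print(nm,onz('wrist',200+u/3.2,95+v/2.9,z,c).round(1))
```

```text
s2 L [512.1  35.9  38. ]
s2 R [511.9  59.2  38. ]
s3 blkR [513.1  92.8  38. ]
s3 L? [511.8  65.6  38. ]
railend [513.  108.6  38. ]
bolt L [504.8  67.4  59. ]
bolt R [504.7  85.1  59. ]
```

Call:
{"api": "play_rows", "payload": {"rows": [[225,[0.5,0,0.3],[0,0,-0.007]],[225,[0.5,0,0.7],[0,0,-0.007]],[225,[0.5,0,1.1],[0,0,-0.007]],[225,[0.5,0,1.4],[0,0,-0.007]],[225,[0.5,0,1.6],[0,0,-0.007]],[225,[0.5,0,1.65],[0,0,-0.007]],[225,[0.5,0,1.65],[0,0,-0.007]]]}}

```text
clock: 27.93
eef_pos: [531.5, 75.9, 33.8]
tcp_rot: [-3.141, -0.0, -3.125]
contact_force: [-1.3, -1.9, 1.7]
opening: 0.183
```

Run:
```python
from h import *
setc([536.9,76.3,50.8],Rt(-3.133)); did([.5,0,1.65],[0,0,-.007]); st(); P,D,c=snap('wrist','w20'); st()
cv2.imwrite('pics/w20z.png',cv2.resize(P[95:235,230:420,::-1],None,fx=4,fy=4,interpolation=cv2.INTER_CUBIC))
```

```text
cmd [531.9  76.3  34.3] [ 3.142  0.    -3.126]
{'clock': 27.933, 'qpos': [0.139, 0.491, 1.962, -0.0, 0.69, -1.448], 'eef_pos': [531.468, 75.935, 33.83], 'tcp_rot': [-3.141, -0.0, -3.125], 'contact_force': [-1.311, -1.895, 1.702], 'opening': 0.183}
{'clock': 27.983, 'qpos': [0.139, 0.49, 1.962, -0.0, 0.69, -1.449], 'eef_pos': [531.439, 75.949, 33.831], 'tcp_rot': [-3.141, -0.0, -3.124], 'contact_force': [-2.188, -2.246, 1.422], 'opening': 0.185}
```

View pics/w20z.png

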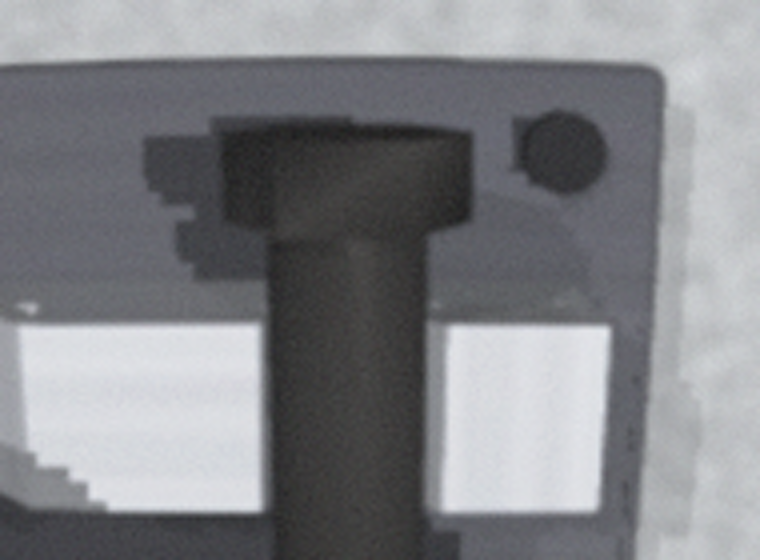

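Call:
{"api": "play_rows", "payload": {"rows": [[225,[0,0.07,0],[0,0,0]],[225,[0,0.07,0.05],[0,0,0]],[225,[0,0.07,0.05],[0,0,0]],[225,[0,0.07,0.05],[0,0,0]]]}}

```text
clock: 28.32
eef_pos: [531.4, 76.3, 33.5]
tcp_rot: [-3.141, -0.0, -3.124]
contact_force: [-2.0, -6.0, 4.5]
opening: 0.18
```

Run:
```python
from h import *
did([0,.07,.05]); st()
```

```text
cmd [531.9  77.   33.8] [ 3.142  0.    -3.126]
{'clock': 28.317, 'qpos': [0.14, 0.491, 1.962, -0.001, 0.689, -1.447], 'eef_pos': [531.421, 76.26, 33.524], 'tcp_rot': [-3.141, -0.0, -3.124], 'contact_force': [-1.987, -6.009, 4.487], 'opening': 0.18}
```

Call:
{"api": "play_rows", "payload": {"rows": [[225,[-0.1,-0.04,0],[0,0,0]],[225,[-0.2,-0.04,0],[0,0,0]],[225,[-0.3,-0.04,0],[0,0,0]],[225,[-0.4,-0.04,0],[0,0,0]],[225,[-0.5,-0.04,0],[0,0,0]],[225,[-0.6,-0.04,0],[0,0,0]],[225,[-0.6,-0.04,0],[0,0,0]]]}}

```text
clock: 28.9
eef_pos: [533.6, 76.2, 33.3]
tcp_rot: [-3.141, -0.008, -3.125]
contact_force: [-15.5, -1.7, 17.9]
opening: 0.184
```

Run:
```python
from h import *
did([-.6,-.04,0]); st()
```

```text
cmd [537.9  76.7  33.8] [ 3.142  0.    -3.126]
{'clock': 28.9, 'qpos': [0.139, 0.496, 1.952, 0.001, 0.701, -1.449], 'eef_pos': [533.553, 76.204, 33.349], 'tcp_rot': [-3.141, -0.008, -3.125], 'contact_force': [-15.536, -1.714, 17.909], 'opening': 0.184}
```

Call:
{"api": "play_rows", "payload": {"rows": [[225,[0,0,-0.05],[0,0,0]],[225,[0,0,-0.1],[0,0,0]],[225,[0,0,-0.12],[0,0,0]],[225,[0,0,-0.12],[0,0,0]]]}}

```text
clock: 29.23
eef_pos: [537.4, 76.4, 34.4]
tcp_rot: [-3.141, -0.0, -3.124]
contact_force: [-2.3, -3.4, -0.5]
opening: 0.183
```

Run:
```python
from h import *
did([0,0,-.12]); st()
```

```text
cmd [537.9  76.7  35. ] [ 3.142  0.    -3.126]
{'clock': 29.233, 'qpos': [0.138, 0.496, 1.948, -0.0, 0.697, -1.449], 'eef_pos': [537.419, 76.358, 34.424], 'tcp_rot': [-3.141, -0.0, -3.124], 'contact_force': [-2.25, -3.377, -0.489], 'opening': 0.183}
```

Now nudge toward the stop.

Call:
{"api": "play_rows", "payload": {"rows": [[225,[-0.05,-0.02,0],[0,0,0]],[225,[-0.1,-0.02,0],[0,0,0]],[225,[-0.15,-0.02,0],[0,0,0]],[225,[-0.2,-0.02,0],[0,0,0]],[225,[-0.25,-0.02,0],[0,0,0]],[225,[-0.3,-0.02,0],[0,0,0]],[225,[-0.3,-0.02,0],[0,0,0]]]}}

```text
clock: 29.82
eef_pos: [539.2, 76.2, 34.1]
tcp_rot: [-3.141, -0.003, -3.124]
contact_force: [-6.1, -2.1, 1.8]
opening: 0.177
```

Run:
```python
from h import *
did([-.3,-0.02,0]); st();P,D,c=snap('wrist','w21'); st()
cv2.imwrite('pics/w21z.png',cv2.resize(P[95:235,230:420,::-1],None,fx=4,fy=4,interpolation=cv2.INTER_CUBIC))
```

```text
cmd [540.9  76.5  35. ] [ 3.142  0.    -3.126]
{'clock': 29.817, 'qpos': [0.138, 0.499, 1.943, 0.0, 0.702, -1.45], 'eef_pos': [539.159, 76.216, 34.072], 'tcp_rot': [-3.141, -0.003, -3.124], 'contact_force': [-6.058, -2.065, 1.773], 'opening': 0.177}
{'clock': 29.867, 'qpos': [0.138, 0.499, 1.943, 0.0, 0.702, -1.45], 'eef_pos': [539.155, 76.219, 34.095], 'tcp_rot': [-3.141, -0.003, -3.124], 'contact_force': [-5.32, -3.575, 1.397], 'opening': 0.183}
```

View pics/w21z.png

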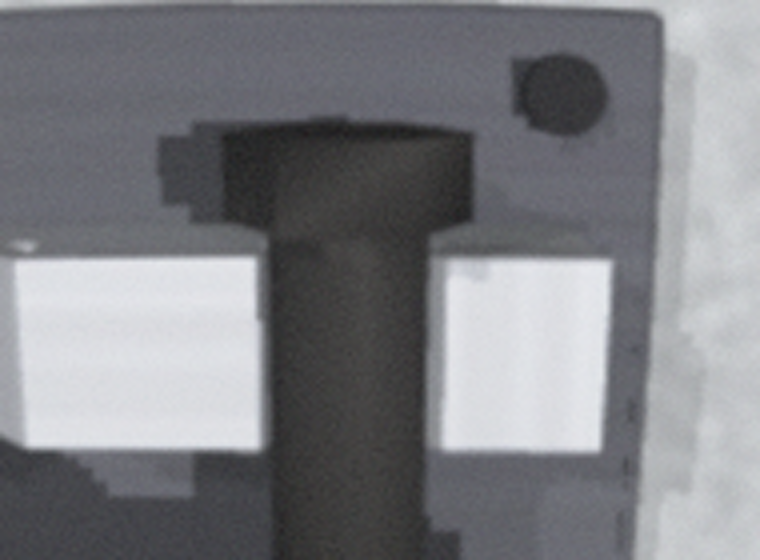

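Call:
{"api": "play_rows", "payload": {"rows": [[225,[0.12,0.02,0],[0,0,0]],[200,[0.12,0.02,0],[0,0,0]],[180,[0.12,0.02,0],[0,0,0]],[160,[0.12,0.02,0],[0,0,0]],[145,[0.12,0.02,0],[0,0,0]],[145,[0.12,0.02,0],[0,0,0]],[145,[0.12,0.02,-2],[0,0,0]],[145,[0.12,0.02,-5],[0,0,0]],[145,[0.12,0.02,-8],[0,0,0]],[255,[3,0,-9],[0,0,0]],[255,[7,0,-9],[0,0,0]],[255,[10,0,-9],[0,0,0]]]}}

```text
clock: 30.87
eef_pos: [438.9, 74.6, 125.1]
tcp_rot: [3.141, 0.001, -3.125]
contact_force: [-0.9, -0.6, -0.8]
opening: 0.018
```

Run:
```python
from h import *
setc([540.9,76.5,35],Rt(-3.125)); did([10,0,-9]); st();P,D,c=snap('wrist','w22'); st()
```

```text
cmd [440.9  74.8 125. ] [ 3.142  0.    -3.125]
{'clock': 30.867, 'qpos': [0.165, 0.22, 2.103, 0.0, 0.817, -1.423], 'eef_pos': [438.908, 74.588, 125.083], 'tcp_rot': [3.141, 0.001, -3.125], 'contact_force': [-0.89, -0.602, -0.775], 'opening': 0.018}
{'clock': 30.917, 'qpos': [0.166, 0.217, 2.113, 0.0, 0.819, -1.422], 'eef_pos': [432.002, 73.921, 123.668], 'tcp_rot': [-3.141, -0.007, -3.125], 'contact_force': [-7.143, -1.026, -2.509], 'opening': 0.0}
```

View pics/w22.png

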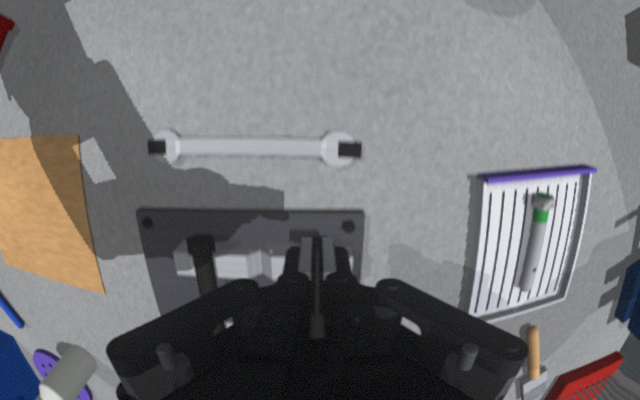

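Run:
```python
from h import *
st()
P,D,c=snap('side','s23'); cv2.imwrite('pics/s23z.png',cv2.resize(P[130:245,235:395,::-1],None,fx=5,fy=5,interpolation=cv2.INTER_CUBIC))
P,D,c=snap('scene','c23'); cv2.imwrite('pics/c23z.png',cv2.resize(P[175:295,250:410,::-1],None,fx=5,fy=5,interpolation=cv2.INTER_CUBIC))
```

```text
{'clock': 30.917, 'qpos': [0.166, 0.217, 2.113, 0.0, 0.819, -1.422], 'eef_pos': [432.002, 73.921, 123.668], 'tcp_rot': [-3.141, -0.007, -3.125], 'contact_force': [-7.143, -1.026, -2.509], 'opening': 0.0}
```

View pics/s23z.png

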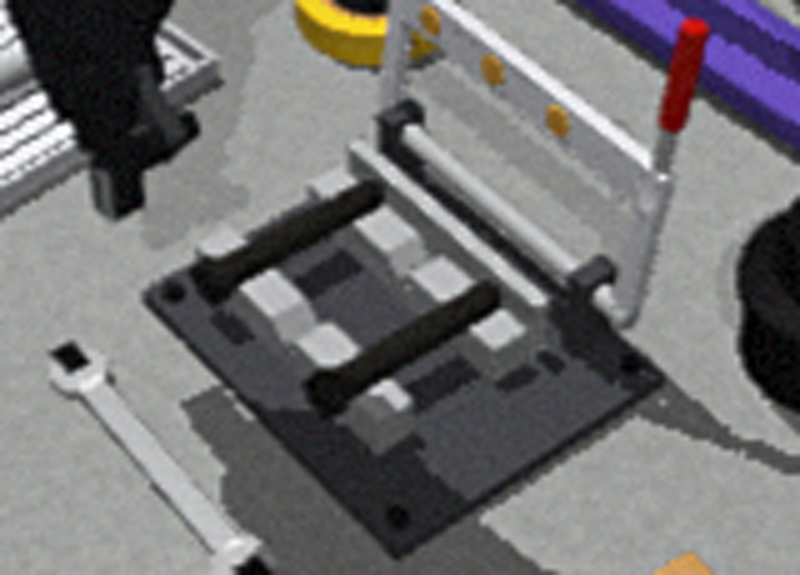

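View pics/c23z.png

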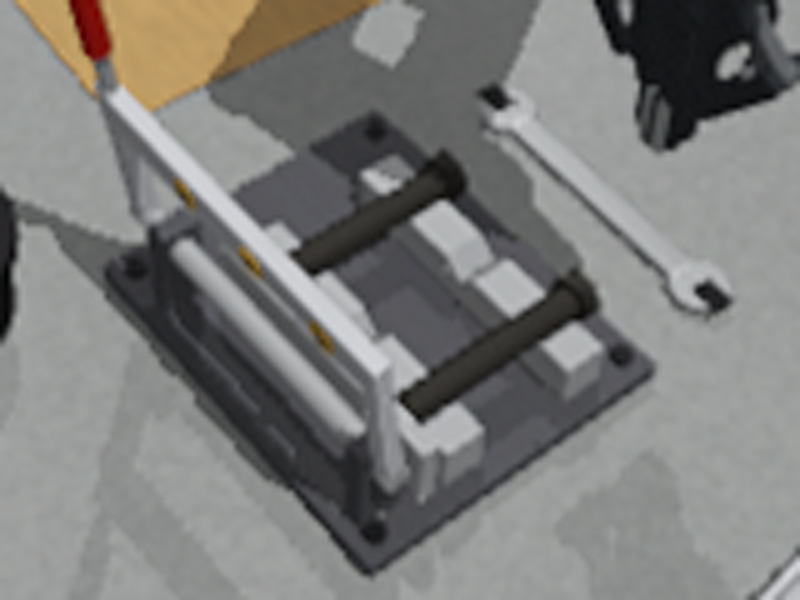

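Call:
{"api": "play_rows", "payload": {"rows": [[255,[0,0.05,3],[0,0,0]],[255,[0,0.05,6],[0,0,0]],[255,[0,0.05,8.5],[0,0,0]],[255,[0,0.05,9.2],[0,0,0]],[255,[0,0.05,9.2],[0,0,0]],[255,[-1,0.05,9.2],[0,0,0]],[255,[-1.5,0.05,9.2],[0,0,0]],[255,[-1.8,0.05,9.2],[0,0,0]],[255,[-1.8,0.05,9.2],[0,0,0]]]}}

```text
clock: 31.77
eef_pos: [460.8, 75.7, 33.7]
tcp_rot: [3.141, 0.003, -3.125]
contact_force: [-0.2, -0.4, 0.2]
opening: -0.005
```

Run:
```python
from h import *
did([-1.8,.05,9.2]); st();P,D,c=snap('wrist','w24')
```

```text
cmd [458.9  75.6  33. ] [ 3.142  0.    -3.125]
{'clock': 31.767, 'qpos': [0.16, 0.414, 2.113, -0.0, 0.611, -1.428], 'eef_pos': [460.845, 75.683, 33.703], 'tcp_rot': [3.141, 0.003, -3.125], 'contact_force': [-0.248, -0.431, 0.155], 'opening': -0.005}
```

View pics/w24.png

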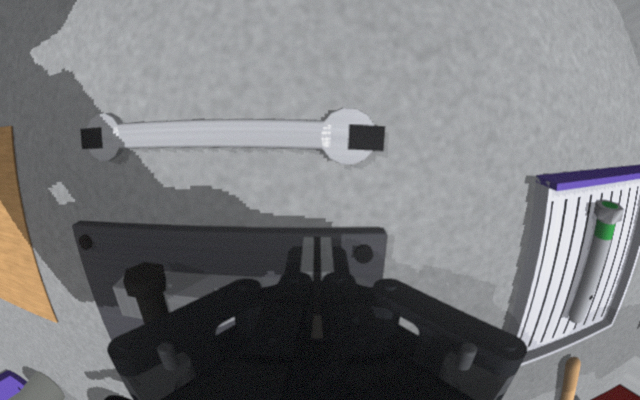

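Push slowly onto the head.

Call:
{"api": "play_rows", "payload": {"rows": [[255,[-0.1,0,0],[0,0,0]],[255,[-0.2,0,0],[0,0,0]],[255,[-0.3,0,0],[0,0,0]],[255,[-0.4,0,0],[0,0,0]],[255,[-0.5,0,0],[0,0,0]],[255,[-0.6,0,0],[0,0,0]],[255,[-0.6,0,0],[0,0,0]]]}}

```text
clock: 32.4
eef_pos: [464.1, 75.5, 32.3]
tcp_rot: [-3.141, -0.001, -3.124]
contact_force: [-0.6, 0.6, 0.3]
opening: -0.003
```

Run:
```python
from h import *
did([-.6,0,0]); st()
```

```text
cmd [464.9  75.7  33. ] [ 3.142  0.    -3.125]
{'clock': 32.4, 'qpos': [0.158, 0.422, 2.104, 0.0, 0.617, -1.43], 'eef_pos': [464.09, 75.494, 32.332], 'tcp_rot': [-3.141, -0.001, -3.124], 'contact_force': [-0.643, 0.623, 0.322], 'opening': -0.003}
```

Call:
{"api": "play_rows", "payload": {"rows": [[255,[-0.1,0,0],[0,0,0]],[255,[-0.2,0,0],[0,0,0]],[255,[-0.3,0,0],[0,0,0]],[255,[-0.4,0,0],[0,0,0]],[255,[-0.4,0,0],[0,0,0]]]}}

```text
clock: 32.82
eef_pos: [464.3, 75.2, 31.7]
tcp_rot: [-3.141, -0.008, -3.125]
contact_force: [-12.4, 1.4, 8.5]
opening: -0.0
```

Run:
```python
from h import *
did([-.4,0,0]); st()
```

```text
cmd [468.9  75.8  33. ] [ 3.142  0.    -3.125]
{'clock': 32.817, 'qpos': [0.157, 0.426, 2.098, 0.001, 0.625, -1.431], 'eef_pos': [464.285, 75.202, 31.713], 'tcp_rot': [-3.141, -0.008, -3.125], 'contact_force': [-12.436, 1.394, 8.495], 'opening': -0.0}
```

Call:
{"api": "play_rows", "payload": {"rows": [[255,[1.5,0,0],[0,0,0]],[255,[2.5,0,0],[0,0,0]],[255,[2.5,-3,0],[0,0,0]],[255,[2.5,-6,0],[0,0,0]],[255,[2.5,-9,0],[0,0,0]],[255,[2.4,-10,0],[0,0,0]],[255,[2,-10,0],[0,0,0]],[255,[1.5,-10,0],[0,0,0]],[255,[1,-10,0],[0,0,0]],[255,[0.8,-10,0],[0,0,0]],[255,[0.6,-10,0],[0,0,0]],[255,[0.6,-10,0],[0,0,0]]]}}

```text
clock: 33.82
eef_pos: [464.8, -23.7, 32.4]
tcp_rot: [3.142, 0.0, -3.123]
contact_force: [0.1, -0.9, -0.3]
opening: -0.003
```

Run:
```python
from h import *
did([.6,-10,0]); st()
```

```text
cmd [464.6 -24.3  33. ] [ 3.142  0.    -3.125]
{'clock': 33.817, 'qpos': [-0.054, 0.416, 2.115, 0.0, 0.611, -1.644], 'eef_pos': [464.77, -23.732, 32.429], 'tcp_rot': [3.142, 0.0, -3.123], 'contact_force': [0.074, -0.855, -0.329], 'opening': -0.003}
```

Call:
{"api": "play_rows", "payload": {"rows": [[255,[-0.1,-0.1,0],[0,0,0]],[255,[-0.2,-0.1,0],[0,0,0]],[255,[-0.3,-0.1,0],[0,0,0]],[255,[-0.4,-0.1,0],[0,0,0]],[255,[-0.4,-0.1,0],[0,0,0]]]}}

```text
clock: 34.23
eef_pos: [465.5, -25.2, 32.0]
tcp_rot: [3.141, -0.005, -3.124]
contact_force: [-7.3, 1.1, 4.7]
opening: 0.001
```

Run:
```python
from h import *
did([-.4,-.1,0]); st()
```

```text
cmd [468.6 -25.2  33. ] [ 3.142  0.    -3.125]
{'clock': 34.233, 'qpos': [-0.057, 0.42, 2.109, 0.0, 0.618, -1.645], 'eef_pos': [465.513, -25.203, 31.995], 'tcp_rot': [3.141, -0.005, -3.124], 'contact_force': [-7.335, 1.094, 4.683], 'opening': 0.001}
```

Call:
{"api": "play_rows", "payload": {"rows": [[255,[-0.1,0,0],[0,0,0]],[255,[-0.2,0,0],[0,0,0]],[255,[-0.2,0,0],[0,0,0]]]}}

```text
clock: 34.48
eef_pos: [465.6, -25.2, 31.7]
tcp_rot: [3.141, -0.009, -3.124]
contact_force: [-12.3, 0.4, 9.4]
opening: 0.001
```

Run:
```python
from h import *
did([-.2,0,0]); st(); to([440,-25,33],-3.126); to([440,-40,260],-3.126); to([560,-70,260],-3.126); to([640,-88,260],-3.126)
```

```text
cmd [470.6 -25.2  33. ] [ 3.142  0.    -3.125]
{'clock': 34.483, 'qpos': [-0.057, 0.422, 2.106, -0.0, 0.622, -1.645], 'eef_pos': [465.583, -25.204, 31.706], 'tcp_rot': [3.141, -0.009, -3.124], 'contact_force': [-12.304, 0.404, 9.397], 'opening': 0.001}
shift [3.06, 0.07, -0.0] turn [-0.0, -0.0, 0.001] rows>= 0.7
shift [3.08, -1.43, -22.7] turn [-0.0, -0.0, 0.001] rows>= 5.5
shift [-8.87, -4.63, -22.7] turn [-0.0, -0.0, 0.001] rows>= 5.9
shift [-16.84, -6.56, -22.7] turn [-0.0, -0.0, 0.001] rows>= 7.0
```

Call:
{"api": "play_rows", "payload": {"rows": [[255,[2,0,0],[0,0,0]],[255,[4,0,-0.5],[0,0,0]],[255,[4,-1,-4],[0,0,0]],[200,[3,-1.4,-8],[0,0,0]],[150,[3,-1.4,-12],[0,0,0]],[120,[3,-1.4,-16],[0,0,0]],[120,[3,-2,-20],[0,0,0]],[120,[0,-3,-23],[0,0,0]],[120,[-4,-4,-23],[0,0,0]],[120,[-7,-4.6,-23],[0,0,0]],[120,[-8.5,-4.6,-23],[0,0,0]],[120,[-8.5,-4.6,-23],[0,0,0]]]}}

```text
clock: 35.48
eef_pos: [558.9, -70.3, 262.4]
tcp_rot: [-3.141, 0.002, -3.125]
contact_force: [-0.8, 0.2, -0.5]
opening: 0.531
```

Run:
```python
from h import *
did([-8.5,-4.6,-23]); st(); snap('wrist','w25'); snap('side','s25')
P,D,c=load('s23')
H=cv2.cvtColor(P,cv2.COLOR_RGB2HSV)
m=((H[...,0]<8)|(H[...,0]>172))&(H[...,1]>130)&(H[...,2]>50); m[:,:360]=0; m[:,390:]=0; m[:125]=0;m[170:]=0
ys,xs=np.nonzero(m)
for v in (ys.min()+1,ys.max()-1):
    u=xs[ys==v].mean(); o,d=ray('side',u,v,c); p=o+d*(-89-o[1])/d[1]; print((u,v),p.round(1), np.arctan2(p[2]-57,627-p[0]))
```

```text
cmd [556.3 -69.8 263. ] [ 3.142  0.    -3.125]
{'clock': 35.483, 'qpos': [-0.128, 0.227, 1.734, 0.0, 1.178, -1.716], 'eef_pos': [558.943, -70.31, 262.427], 'tcp_rot': [-3.141, 0.002, -3.125], 'contact_force': [-0.775, 0.178, -0.529], 'opening': 0.531}
(np.float64(373.5), np.int64(135)) [645.9 -89.  234.6] 1.676540209174128
(np.float64(368.5), np.int64(155)) [638.9 -89.  178.3] 1.6683666163083557
```

View pics/w25.png

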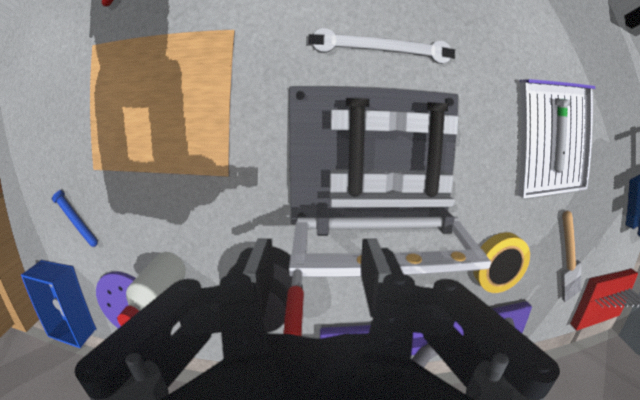

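Run:
```python
from h import *
st();setc([558.2,-70.2,262.6],Rt(-3.125)); to([642,-87.2,262],-3.126); to([642,-87.2,187],-3.126)
```

```text
{'clock': 35.583, 'qpos': [-0.128, 0.224, 1.74, -0.0, 1.179, -1.716], 'eef_pos': [555.436, -69.85, 261.815], 'tcp_rot': [3.141, -0.002, -3.124], 'contact_force': [-0.323, 1.127, 0.605], 'opening': 0.53}
shift [-8.35, -1.84, 0.06] turn [-0.0, -0.0, 0.001] rows>= 2.1
shift [-8.35, -1.84, 7.56] turn [-0.0, -0.0, 0.001] rows>= 2.7
```

Call:
{"api": "play_rows", "payload": {"rows": [[120,[-3,-1,0],[0,0,0]],[120,[-6,-1.9,0],[0,0,0]],[120,[-8.6,-1.9,0],[0,0,0]],[120,[-8.6,-1.9,0],[0,0,0]],[120,[-8.6,-1.9,0],[0,0,0]],[120,[-8.6,-1.9,0],[0,0,0]]]}}

```text
clock: 36.08
eef_pos: [640.5, -87.2, 262.1]
tcp_rot: [3.141, -0.002, -3.124]
contact_force: [-0.3, 0.9, -0.1]
opening: 0.529
```

Run:
```python
from h import *
setc([556.2,-69.8,262.8],Rt(-3.125)); did([-8.6,-1.9,0]); st(); snap('wrist','w26'); snap('side','s26'); P,D,c=snap('scene','c26'); 
cv2.imwrite('pics/c26z.png',cv2.resize(P[60:260,180:420,::-1],None,fx=3,fy=3,interpolation=cv2.INTER_CUBIC))
```

```text
cmd [642.5 -87.4 262.8] [ 3.142  0.    -3.125]
{'clock': 36.083, 'qpos': [-0.138, 0.361, 1.551, -0.0, 1.231, -1.726], 'eef_pos': [640.537, -87.155, 262.055], 'tcp_rot': [3.141, -0.002, -3.124], 'contact_force': [-0.345, 0.864, -0.148], 'opening': 0.529}
```

View pics/w26.png

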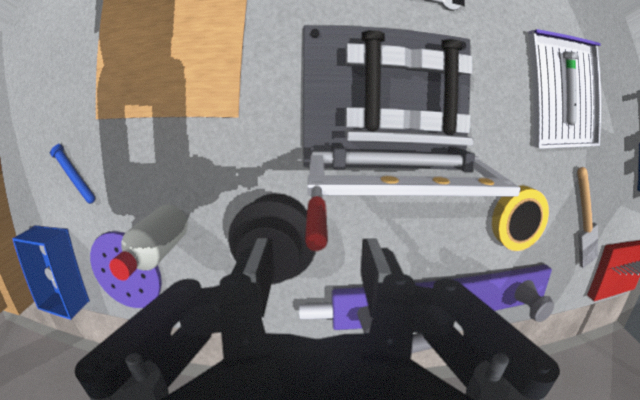

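View pics/c26z.png

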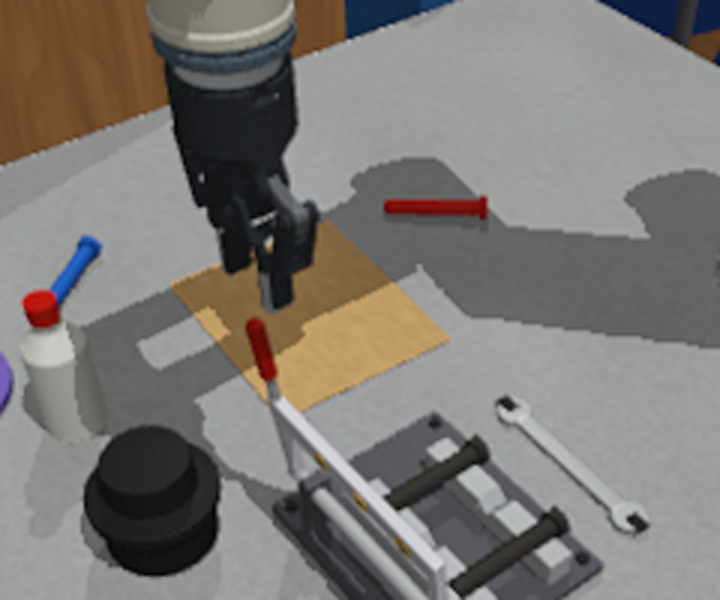

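Run:
```python
from h import *
P,D,c=load('w26')
for u,v,z in [(317,243,236),(316,201,178)]:
    p=onz('wrist',u,v,z,c); print(p.round(1),np.arctan2(p[2]-57,627-p[0]))
```

```text
[647.6 -86.7 236. ] 1.685161768983155
[639.4 -87.5 178. ] 1.6725359748774071
```

Descend to straddle the bar and close.

Call:
{"api": "play_rows", "payload": {"rows": [[120,[-0.1,0,2],[0,0,0]],[120,[-0.1,0,4],[0,0,0]],[120,[-0.1,0,6],[0,0,0]],[120,[-0.1,0,7.5],[0,0,0]],[120,[-0.1,0,7.5],[0,0,0]],[120,[-0.1,0,7.5],[0,0,0]],[235,[-0.1,0,7.5],[0,0,0]],[235,[-0.1,0,7.5],[0,0,0]],[235,[-0.1,0,7.5],[0,0,0]],[235,[-0.1,0,7.5],[0,0,0]],[235,[-0.1,0,7.5],[0,0,0]],[235,[-0.1,0,7.5],[0,0,0]]], "squeeze": 50}}

```text
clock: 37.23
eef_pos: [644.0, -87.5, 189.0]
tcp_rot: [-3.141, 0.002, -3.124]
contact_force: [-1.2, 0.1, 6.4]
opening: 0.146
```

Run:
```python
from h import *
did([-.1,0,7.5]); st()
p,R=getc(); th0=1.67; H=np.array([p[0]+150*np.cos(th0),p[1],p[2]-150*np.sin(th0)]); print(H)
for th in np.arange(th0,-0.01,-.08)[1:]:
    t=np.array([H[0]-150*np.cos(th),0,H[2]+150*np.sin(th)]); d=t-p; d[1]=d[0]*.0155
    print(round(th,2),(R.inv().apply(d)/10).round(2).tolist())
```

```text
cmd [643.5 -87.4 187.8] [ 3.142  0.    -3.125]
{'clock': 37.233, 'qpos': [-0.137, 0.43, 1.617, 0.0, 1.092, -1.725], 'eef_pos': [644.032, -87.47, 189.04], 'tcp_rot': [-3.141, 0.002, -3.124], 'contact_force': [-1.237, 0.13, 6.374], 'opening': 0.146}
[628.64711448 -87.35388993  38.53749753]
1.59 [1.2, 0.0, -0.07]
1.51 [2.4, 0.0, -0.05]
1.43 [3.59, 0.0, 0.07]
1.35 [4.77, 0.01, 0.29]
1.27 [5.93, 0.01, 0.6]
1.19 [7.06, 0.01, 1.0]
1.11 [8.16, 0.01, 1.49]
1.03 [9.21, 0.01, 2.07]
0.95 [10.21, 0.01, 2.73]
0.87 [11.16, 0.01, 3.46]
0.79 [12.04, 0.01, 4.27]
0.71 [12.86, 0.01, 5.15]
0.63 [13.61, 0.01, 6.09]
0.55 [14.28, 0.02, 7.09]
0.47 [14.86, 0.02, 8.13]
0.39 [15.36, 0.02, 9.22]
0.31 [15.77, 0.02, 10.35]
0.23 [16.09, 0.02, 11.51]
0.15 [16.32, 0.02, 12.68]
0.07 [16.45, 0.02, 13.88]
```

Call:
{"api": "play_rows", "payload": {"rows": [[235,[0.6,0,-0.04],[0,0,0]],[235,[1.2,0,-0.07],[0,0,0]],[235,[2.4,0,-0.05],[0,0,0]],[235,[3.6,0,0.07],[0,0,0]],[235,[4.8,0,0.3],[0,0,0]],[235,[5.9,0,0.6],[0,0,0]],[235,[7.1,0,1.0],[0,0,0]],[235,[8.2,0,1.5],[0,0,0]],[235,[9.2,0,2.1],[0,0,0]],[235,[10.2,0,2.7],[0,0,0]],[235,[11.2,0,3.5],[0,0,0]],[235,[11.2,0,3.5],[0,0,0]]]}}

```text
clock: 38.23
eef_pos: [529.8, -89.0, 152.2]
tcp_rot: [3.141, -0.0, -3.125]
contact_force: [-2.1, 3.1, 1.5]
opening: 0.142
```

Run:
```python
from h import *
did([11.2,0,3.5]); st(); P,D,c=snap('side','s27')
cv2.imwrite('pics/s27z.png',cv2.resize(P[60:260,230:430,::-1],None,fx=3,fy=3,interpolation=cv2.INTER_CUBIC))
```

```text
cmd [531.5 -89.2 152.8] [ 3.142  0.    -3.125]
{'clock': 38.233, 'qpos': [-0.169, 0.311, 1.894, 0.001, 0.937, -1.758], 'eef_pos': [529.84, -88.981, 152.195], 'tcp_rot': [3.141, -0.0, -3.125], 'contact_force': [-2.102, 3.061, 1.46], 'opening': 0.142}
```

View pics/s27z.png

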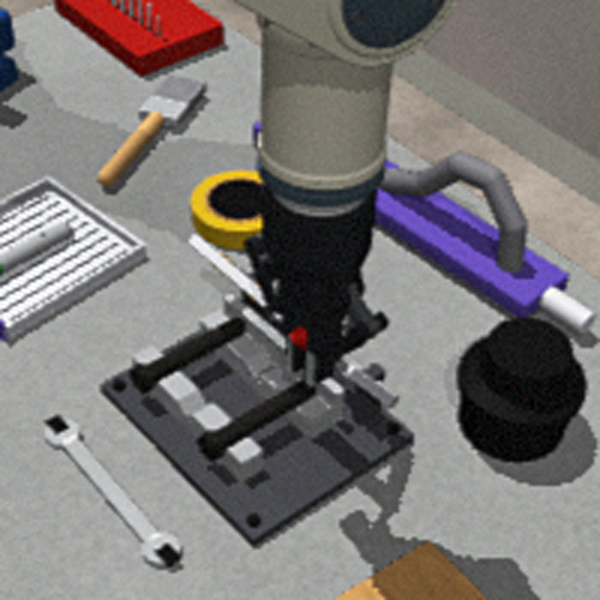

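Call:
{"api": "play_rows", "payload": {"rows": [[235,[0.9,0,0.8],[0,0,0]],[235,[1.7,0,1.7],[0,0,0]],[235,[2.4,0,2.6],[0,0,0]],[235,[3.1,0,3.6],[0,0,0]],[235,[3.7,0,4.7],[0,0,0]],[235,[4.2,0,5.8],[0,0,0]],[235,[4.6,0,6.9],[0,0,0]],[235,[4.9,0,8.0],[0,0,0]],[235,[5.1,0,9.0],[0,0,0]],[235,[5.2,0,9.6],[0,0,0]],[235,[5.2,0,9.8],[0,0,0]],[235,[5.2,0,9.8],[0,0,0]]]}}

```text
clock: 39.28
eef_pos: [479.6, -89.7, 54.1]
tcp_rot: [3.141, -0.0, -3.125]
contact_force: [0.2, 5.7, -1.4]
opening: 0.147
```

Run:
```python
from h import *
did([5.2,0,9.8]); st()
```

```text
cmd [479.5 -90.1  54.8] [ 3.142  0.    -3.125]
{'clock': 39.283, 'qpos': [-0.188, 0.401, 2.058, 0.001, 0.684, -1.777], 'eef_pos': [479.633, -89.667, 54.114], 'tcp_rot': [3.141, -0.0, -3.125], 'contact_force': [0.181, 5.662, -1.388], 'opening': 0.147}
```

Call:
{"api": "play_rows", "payload": {"rows": [[235,[0,0,0.2],[0,0,0]],[235,[0.05,0,0.4],[0,0,0]],[235,[0.05,0,0.6],[0,0,0]],[235,[0.1,0,0.8],[0,0,0]],[235,[0.1,0,1.0],[0,0,0]],[235,[0.1,0,1.15],[0,0,0]],[235,[0.1,0,1.3],[0,0,0]],[235,[0.1,0,1.4],[0,0,0]],[235,[0.1,0,1.5],[0,0,0]],[235,[0.1,0,1.55],[0,0,0]],[235,[0.1,0,1.6],[0,0,0]],[235,[0.1,0,1.6],[0,0,0]]]}}

```text
clock: 40.28
eef_pos: [478.9, -89.7, 38.7]
tcp_rot: [3.141, 0.0, -3.125]
contact_force: [-0.1, 7.8, 3.1]
opening: 0.148
```

Run:
```python
from h import *
did([.1,0,1.6]); st()
```

```text
cmd [478.5 -90.1  38.8] [ 3.142  0.    -3.125]
{'clock': 40.283, 'qpos': [-0.189, 0.428, 2.066, 0.001, 0.648, -1.777], 'eef_pos': [478.918, -89.683, 38.726], 'tcp_rot': [3.141, 0.0, -3.125], 'contact_force': [-0.085, 7.833, 3.116], 'opening': 0.148}
```

Call:
{"api": "play_rows", "payload": {"rows": [[235,[0,0,0.05],[0,0,0]],[235,[0,0,0.1],[0,0,0]],[235,[0,0,0.15],[0,0,0]],[235,[0,0,0.2],[0,0,0]],[235,[0,0,0.2],[0,0,0]]]}}

```text
clock: 40.7
eef_pos: [478.9, -89.7, 36.7]
tcp_rot: [3.141, 0.0, -3.125]
contact_force: [-1.3, 7.4, 3.1]
opening: 0.151
```

Run:
```python
from h import *
did([0,0,.2]); st()
```

```text
cmd [478.5 -90.1  36.8] [ 3.142  0.    -3.125]
{'clock': 40.7, 'qpos': [-0.189, 0.431, 2.067, 0.001, 0.643, -1.777], 'eef_pos': [478.912, -89.674, 36.732], 'tcp_rot': [3.141, 0.0, -3.125], 'contact_force': [-1.277, 7.429, 3.105], 'opening': 0.151}
```

Call:
{"api": "play_rows", "payload": {"rows": [[235,[0,0,0.05],[0,0,0]],[235,[0,0,0.1],[0,0,0]],[235,[0,0,0.15],[0,0,0]],[235,[0,0,0.2],[0,0,0]],[235,[0,0,0.25],[0,0,0]],[235,[0,0,0.25],[0,0,0]]]}}

```text
clock: 41.2
eef_pos: [479.1, -89.7, 34.3]
tcp_rot: [3.141, 0.0, -3.125]
contact_force: [-0.5, 7.9, 2.7]
opening: 0.154
```

Run:
```python
from h import *
did([0,0,.25]); st(); P,D,c=snap('side','s28')
cv2.imwrite('pics/s28z.png',cv2.resize(P[130:250,240:390,::-1],None,fx=5,fy=5,interpolation=cv2.INTER_CUBIC))
P,D,c=snap('scene','c28')
cv2.imwrite('pics/c28z.png',cv2.resize(P[165:295,250:410,::-1],None,fx=4.5,fy=4.5,interpolation=cv2.INTER_CUBIC))
```

```text
cmd [478.5 -90.1  34.3] [ 3.142  0.    -3.125]
{'clock': 41.2, 'qpos': [-0.189, 0.436, 2.068, 0.001, 0.637, -1.777], 'eef_pos': [479.066, -89.714, 34.258], 'tcp_rot': [3.141, 0.0, -3.125], 'contact_force': [-0.473, 7.908, 2.655], 'opening': 0.154}
```

View pics/s28z.png

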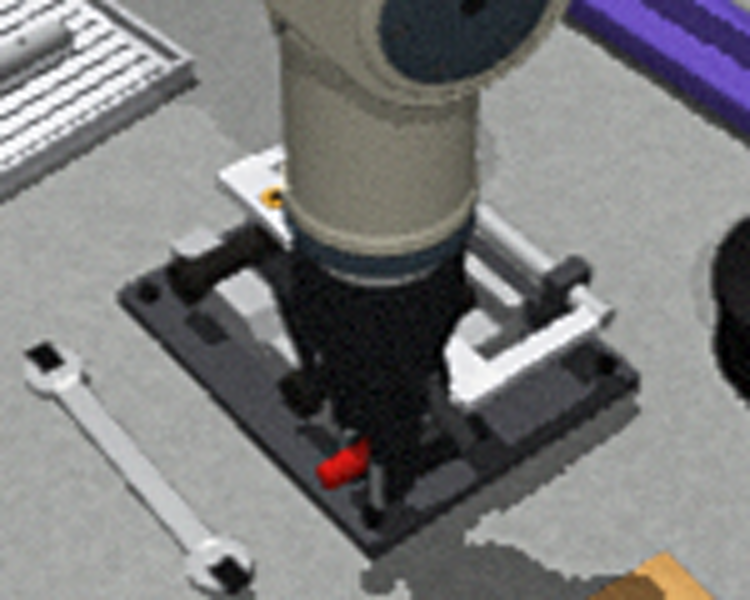

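View pics/c28z.png

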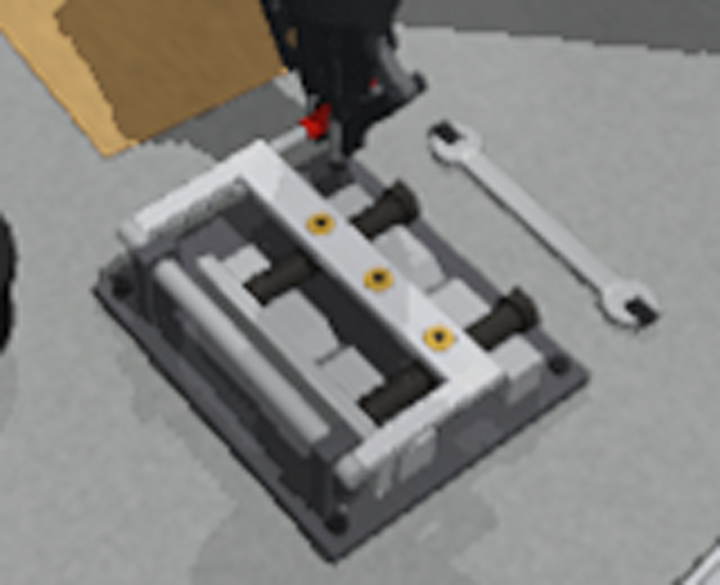

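Call:
{"api": "play_rows", "payload": {"rows": [[235,[0,0,0.05],[0,0,0]],[235,[0,0,0.1],[0,0,0]],[235,[0,0,0.15],[0,0,0]],[235,[0,0,0.15],[0,0,0]]]}}

```text
clock: 41.63
eef_pos: [479.1, -89.7, 32.8]
tcp_rot: [3.141, 0.001, -3.125]
contact_force: [-1.1, 6.1, 2.5]
opening: 0.149
```

Run:
```python
from h import *
did([0,0,.15]); st()
a=load('scene0')[0] if False else np.load('pics/scene0.npz')['P']; b,D,c=snap('scene','c29')
def bush(P):
    H=cv2.cvtColor(P,cv2.COLOR_RGB2HSV); m=((H[...,0]>12)&(H[...,0]<28)&(H[...,1]>130)&(H[...,2]>90)).astype(np.uint8)
    m[:205]=0;m[250:]=0;m[:,:310]=0;m[:,360:]=0
    n,L,s,ce=cv2.connectedComponentsWithStats(m); return [(ce[i].round(2).tolist(),int(s[i,4])) for i in range(1,n) if s[i,4]>5]
print(bush(a)); print(bush(np.load('pics/c28.npz')['P'])); print(bush(b))
```

```text
cmd [478.5 -90.1  32.8] [ 3.142  0.    -3.125]
{'clock': 41.633, 'qpos': [-0.189, 0.439, 2.068, 0.001, 0.634, -1.778], 'eef_pos': [479.086, -89.683, 32.752], 'tcp_rot': [3.141, 0.001, -3.125], 'contact_force': [-1.145, 6.125, 2.483], 'opening': 0.149}
[([321.0, 215.0], 14), ([333.65, 227.53], 17), ([347.0, 240.53], 19)]
[([321.0, 214.53], 15), ([333.59, 226.65], 17), ([347.21, 239.95], 19)]
[([320.75, 214.62], 16), ([333.47, 226.87], 15), ([347.0, 240.0], 20)]
```

Call:
{"api": "play_rows", "payload": {"rows": [[235,[0,0,0.05],[0,0,0]],[235,[0,0,0.1],[0,0,0]],[235,[0,0,0.15],[0,0,0]],[235,[0,0,0.2],[0,0,0]],[235,[0,0,0.2],[0,0,0]]]}}

```text
clock: 42.1
eef_pos: [479.2, -89.7, 30.8]
tcp_rot: [3.141, 0.001, -3.125]
contact_force: [0.1, 7.8, 2.5]
opening: 0.15
```

```bash
cat >> h.py <<'E'
def bush(P):
    H=cv2.cvtColor(P,cv2.COLOR_RGB2HSV); m=((H[...,0]>12)&(H[...,0]<28)&(H[...,1]>130)&(H[...,2]>90)).astype(np.uint8)
    m[:205]=0;m[250:]=0;m[:,:310]=0;m[:,360:]=0
    n,L,s,ce=cv2.connectedComponentsWithStats(m); return [(ce[i].round(2).tolist(),int(s[i,4])) for i in range(1,n) if s[i,4]>5]
E
python3 - <<'E'
from h import *
did([0,0,.2]); st()
b,D,c=snap('scene','c30'); print(bush(b))
E
```

```text
cmd [478.5 -90.1  30.8] [ 3.142  0.    -3.125]
{'clock': 42.1, 'qpos': [-0.189, 0.443, 2.069, 0.002, 0.629, -1.777], 'eef_pos': [479.188, -89.685, 30.771], 'tcp_rot': [3.141, 0.001, -3.125], 'contact_force': [0.081, 7.766, 2.478], 'opening': 0.15}
[([320.85, 214.85], 13), ([333.67, 227.33], 15), ([347.06, 240.33], 18)]
```

Still turning with light hinge force, with the bushes 0.2 px short of their initial place. Continue.

Call:
{"api": "play_rows", "payload": {"rows": [[235,[0,0,0.05],[0,0,0]],[235,[0,0,0.1],[0,0,0]],[235,[0,0,0.15],[0,0,0]],[235,[0,0,0.2],[0,0,0]],[235,[0,0,0.2],[0,0,0]]]}}

```text
clock: 42.57
eef_pos: [479.3, -89.7, 28.8]
tcp_rot: [3.141, 0.001, -3.125]
contact_force: [0.5, 8.3, 1.9]
opening: 0.146
```

Run:
```python
from h import *
did([0,0,.2]); st()
b,D,c=snap('scene','c31'); print(bush(b))
```

```text
cmd [478.5 -90.1  28.8] [ 3.142  0.    -3.125]
{'clock': 42.567, 'qpos': [-0.189, 0.446, 2.069, 0.001, 0.625, -1.777], 'eef_pos': [479.296, -89.689, 28.815], 'tcp_rot': [3.141, 0.001, -3.125], 'contact_force': [0.48, 8.337, 1.858], 'opening': 0.146}
[([321.0, 215.27], 15), ([333.65, 227.53], 17), ([347.0, 240.53], 19)]
```

Call:
{"api": "play_rows", "payload": {"rows": [[235,[0,0,0.05],[0,0,0]],[235,[0,0,0.1],[0,0,0]],[235,[0,0,0.15],[0,0,0]],[235,[0,0,0.15],[0,0,0]]]}}

```text
clock: 42.95
eef_pos: [479.3, -89.7, 28.4]
tcp_rot: [3.141, 0.001, -3.125]
contact_force: [-5.6, 7.9, 21.8]
opening: 0.147
```

Run:
```python
from h import *
did([0,0,.15]); st()
b,D,c=snap('scene','c32'); print(bush(b))
```

```text
cmd [478.5 -90.1  27.3] [ 3.142  0.    -3.125]
{'clock': 42.95, 'qpos': [-0.189, 0.447, 2.07, 0.001, 0.624, -1.777], 'eef_pos': [479.342, -89.71, 28.39], 'tcp_rot': [3.141, 0.001, -3.125], 'contact_force': [-5.591, 7.867, 21.839], 'opening': 0.147}
[([321.0, 215.27], 15), ([333.5, 227.56], 18), ([347.11, 240.61], 18)]
```

Call:
{"api": "play_rows", "payload": {"rows": [[235,[0,0,-0.08],[0,0,0]],[200,[0,0,-0.08],[0,0,0]],[160,[0,0,-0.08],[0,0,0]],[120,[0,0,-0.08],[0,0,0]],[110,[0,0,-0.08],[0,0,0]],[110,[0,0,-0.08],[0,0,0]],[110,[0,0,-2],[0,0,0]],[110,[0,0,-5],[0,0,0]],[110,[0,0,-9],[0,0,0]],[110,[1,0,-13],[0,0,0]],[110,[2,0,-16],[0,0,0]],[110,[2,0,-16],[0,0,0]]]}}

```text
clock: 44.0
eef_pos: [460.0, -91.2, 192.4]
tcp_rot: [-3.14, 0.007, -3.125]
contact_force: [0.8, 0.7, -0.0]
opening: 0.57
```

Run:
```python
from h import *
did([2,0,-16]); st()
snap('wrist','w33'); b,D,c=snap('scene','c33'); print(bush(b)); P,D,c=snap('side','s33')
cv2.imwrite('pics/s33z.png',cv2.resize(P[130:250,180:390,::-1],None,fx=3.8,fy=3.8,interpolation=cv2.INTER_CUBIC))
cv2.imwrite('pics/c33z.png',cv2.resize(b[165:295,250:410,::-1],None,fx=4.5,fy=4.5,interpolation=cv2.INTER_CUBIC))
```

```text
cmd [458.5 -90.4 187.3] [ 3.142  0.    -3.125]
{'clock': 44.0, 'qpos': [-0.199, 0.151, 2.001, -0.0, 0.981, -1.787], 'eef_pos': [459.963, -91.24, 192.418], 'tcp_rot': [-3.14, 0.007, -3.125], 'contact_force': [0.819, 0.72, -0.017], 'opening': 0.57}
[([321.0, 215.27], 15), ([333.5, 227.56], 18), ([347.0, 240.53], 19)]
```

View pics/w33.png

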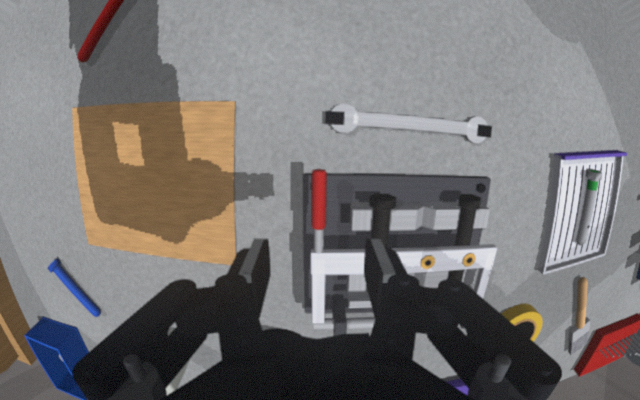

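View pics/c33z.png

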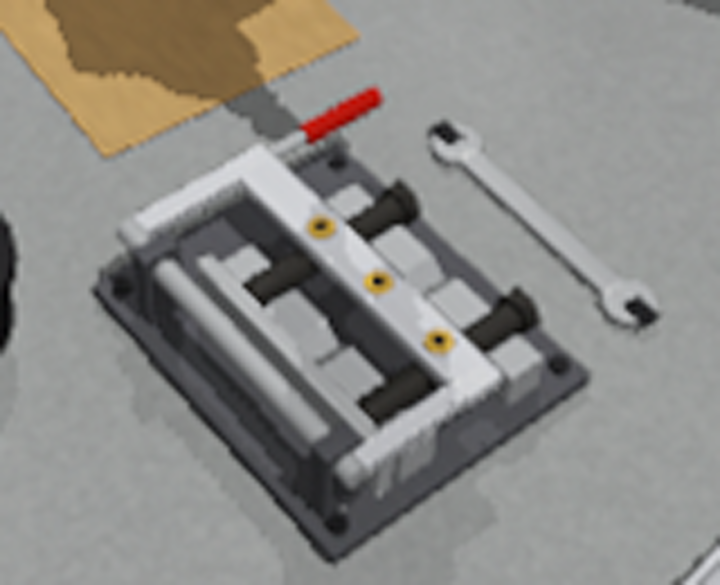

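View pics/s33.png

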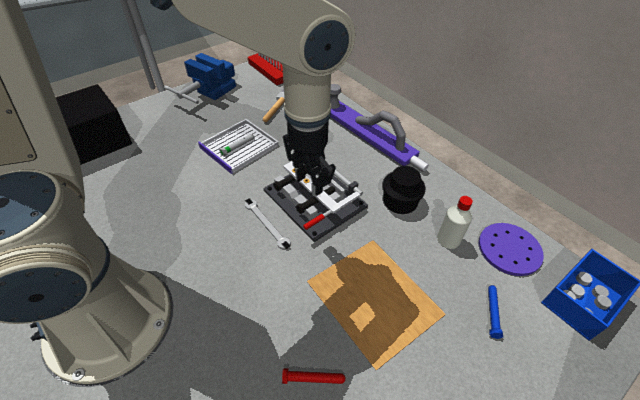

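Call:
{"api": "play_rows", "payload": {"rows": [[110,[0,0,0],[0,0,0]],[110,[0,0,0],[0,0,0]],[110,[0,0,0],[0,0,0]],[110,[0,0,0],[0,0,0]],[110,[0,0,0],[0,0,0]],[110,[0,0,0],[0,0,0]]]}}

```text
clock: 44.65
eef_pos: [458.3, -90.6, 186.6]
tcp_rot: [3.141, -0.001, -3.124]
contact_force: [-0.5, 0.1, -1.0]
opening: 0.567
```

Run:
```python
from h import *
st(); print(r.sign_off())
```

```text
{'clock': 44.65, 'qpos': [-0.198, 0.161, 2.005, -0.0, 0.976, -1.786], 'eef_pos': [458.263, -90.559, 186.581], 'tcp_rot': [3.141, -0.001, -3.124], 'contact_force': [-0.474, 0.117, -0.969], 'opening': 0.567}
the job is handed in; nothing more can be done
None
```

I changed the batch and handed the job in at 44.65 s. At this start there was one finished bolt (middle seat) and two raw bolts on the mat.

- **Leaf open:** I swung the leaf up by its grip. The grip slipped off at about 1.39 rad, so I pushed the bar back with closed fingers to about 1.67 rad.
- **Finished bolt:** It lies flat in the tray, lengthwise, with its head at the purple end. The last picture shows it still there.
- **Raw bolts:** One is in the right seat and one in the left, heads to the front; the middle seat is empty. Both rest in their grooves in the pictures. I pushed each head toward the back stop with about 12 N. Neither bolt moved, and where they stopped matches the jig's angle.
- **Leaf shut:** I lowered it slowly, still gripped, until the force rose to about 22 N at its stop. The brass drill bushes are back within 0.3 pixels of where they were at the start.

One reading disagreed: the leaf closed with the tool about 10 mm lower than I had worked out, probably because the fingers slid along the bar. I took the leaf as shut from the bush positions and the rise in force. The spanner, tins, tape and the red and blue look-alikes look unmoved in the last pictures. No check failed at the end.

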